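Clear the scrubber station and fit the new tube

ROBOT

A 7-joint arm with a two-finger parallel gripper is mounted at the origin on the work surface. World frame = base frame: x ahead of the robot, y to its left, z up, the work surface at z = 0. Lengths are in m, angles in degrees, forces in N, time in s.
With the tool pointing down it reaches from about 0.425 to 0.875 m from the base axis. Payload 9.9 kg.
Tool frame: the origin (TCP) lies on the centre line of the jaws, within the pads' length; the fingertips stand 11 mm ahead of it and the grasp point (between the pads) lies 8 mm behind it; z points along the fingers, y is the line along which they close (so a half turn about z gives the same grasp; the last joint's range is limited). The gripper opens to 85 mm and grips with 20 to 120 N. Pads are 22 mm wide; open, the fingers measure 114 mm over their backs; the gripper's body (76 mm by 85 mm) begins 54 mm behind the grasp point. The pads swing forward as they close: fully open they stand 13 mm farther back than shut.
Start: joints at [-74.645, 32.985, 1.427, 82.34, -0.859, 64.687, -3.237], TCP at [0.233, 0.634, 0.242] pointing down, gripper open.
Joint ranges: [-157.87, 157.87], [-19.46, 123.44], [-87.15, 90], [11.01, 140.99], [-62.26, 242.26], [9.8, 113.94], [-161.44, 161.44]. Speed limits (degrees/s): [127.2, 127.2, 172.46, 172.46, 180, 180, 180].

INTERFACE

Orientations are given as a 3x3 rotation matrix whose columns are the frame's x, y, z axes.
In Python, from bench import env, get_image, get_calibration, close_job gives the robot as it stands.
- The arm moves only by the shell command python3 -m creep 'ROWS' [OPENING] [FORCE]. ROWS is JSON, a list of rows, each an object with "linear": the shift along the tool's x, y, z in units of 40 mm (1.0 is 40 mm), a list of three; "twist": the turn about the tool's z in units of 0.1 rad (1.0 is 0.1 rad). In form: [{"linear": [dx, dy, dz], "twist": twist}, ...]. A call has 1 to 5 rows; each row shifts and turns the commanded pose from where the row before left it, along the tool's axes as they then stand; what a row does not reach is not made up. A row lasts 1/12 s, in which the tool goes at most 41.7 mm and 7.16 degrees, less where a joint would pass 70% of its speed; a pose out of reach is approached as far as the arm can. A call with a number of a shift or a turn outside -1 to 1 is refused whole. A call with a gripper value outside its range is refused whole. OPENING is the finger opening in mm, from 0 to 85.4, set as the call begins (- or left out, the last holds). The fingers move at their own pace and stop on an object; FORCE is the grip in N (left out, the last holds). Time passes only in rows, so rows that do not move let the fingers close. It gives the time, the measured TCP pose, the force, the opening and the grip force at its end, in the units of the state.
- env.sense(): the state, without advancing time (a new reading comes with each control period).
- get_image(name): name is "scene" or "side" or "wrist"; returns the picture (400x640x3 uint8, blue, green, red); there is no depth.
- get_calibration(name): a dict with "mtx" (3x3 intrinsics, pixels), "position" and "attitude" of the camera in the world. Camera axes: x right, y down, z forward; pixel columns grow to the right and rows downward; lengths in m; the calibration is good to about 2 mm. The wrist camera is an equidistant fisheye: a pixel r from the principal point sees the ray r / f radians off the axis. A picture is of the moment at which its call begins: read the wrist's pose just before it. get_calibration takes no time and is no camera call; for the wrist camera it gives the pose at the moment of the call.
- close_job(): hands the job in; it is judged then, once.
The state is a dict: "clock": time; "joint_positions": joint angles; "joint_vel": joint speeds; "tau": joint torques, N m; "ee_pos": TCP position; "tool_rot": TCP orientation; "wrist_force": force on the tool from outside, world axes, zero at the start; "wrist_torque": the same for the moment, N m; "gripper_width": finger opening in m; "grip_force": force on a finger pad.
Only numpy, scipy, OpenCV 4.12 (cv2) and the standard library are available. Lean on these libraries where they do the work, as an engineer would, in place of code of your own. Each camera call takes 0.05 s, during which the arm holds its last target. There are 200 camera calls.

TASK

Get the scrubber-tube station ready for the next run: first clear every scrap of firebrick and every crumpled paper wipe into the grey waste bin, then lay the new scrubber tube in the two V saddles with its blue end towards the blue gas port, and last swing the hold-down bar down onto it. Leave the bottle, the beaker and the ceramic ring where they are.

Things in the scene. Friction and masses are not known exactly. Their poses are not given: they have to be found in the camera images.
- station: Scrubber-tube station: white enclosure 300 (x) by 420 (y) by 50 mm high, fixed. Origin: centre of its underside; x away from the robot, y to its left. Its top, the deck (z +50), carries the two V saddles and hold-down bar (left half) and the gas port block (32 by 32 by 62 mm plus a 12 mm collar, at x +75, y +185).
- cradle (a point): Midpoint of a seated tube's axis: x -10, y +85, z +110 mm from the station's origin (60 mm above the deck). Its y axis is the seated tube's direction, z up. The black saddles stand at its y -45 and +45: 90-degree V's, 10 mm thick along y; V bottom 18 mm below this point, tips 7 mm above it and 26 mm to each side in x. Between them is open deck.
- gas_port (a point): Top of the blue collar on the gas port block, at the left (+y) end of the saddles; it marks the end where the tube's blue end belongs.
- bar (a joint): Hold-down bar, steel, 12 mm wide, 8 mm thick, hinged about an axis along station y; rad. About 0: level, its rubber pad resting on a seated tube (-0.05 with no tube); grows as the knob end swings up and away from the robot, stop at 1.8. Stiff hinge: stays where left; 1 to 2 N at the knob moves it. Raise it to let a tube in: from 1.3 on it is out of the way.
- bar_hinge (a point): The hinge axis of the bar, on a pillar behind the tube: +75 mm in x and +25 mm in z from cradle.
- knob (a point): Centre of the red ball knob, 26 mm in diameter, at the free end of the bar, 130 mm from the hinge; with the bar level it stands towards the robot, 55 mm nearer than the tube axis and 85 mm above the deck; with the bar upright it is above the hinge.
- tube: New scrubber tube: glass barrel 26 mm in diameter with granules inside, square caps 34 by 34 by 18 mm, one blue, one white, a short nozzle on each; 188 mm over all, up to 0.31 kg. Origin: its middle, on the axis; x runs along the tube to the blue cap. It lies on its caps, axis 17 mm above its support. 134 mm between the caps: 17 mm play either way over the saddles.
- tube_blue (a point): Middle of the tube's blue cap, 76 mm from the tube's middle.
- bin: Grey open waste bin, fixed, 200 (x) by 180 (y) by 120 mm high, walls 4 mm. Origin: centre of its underside. Left or right of the station.
- mat: Square cork mat 200 by 200 by 6 mm, fixed, on which the new tube lies at the start. Origin: centre of its underside.
- bottle: White plastic bottle, 56 mm in diameter, 110 mm high; bystander. Origin: centre of its underside.
- beaker: Glass beaker, 64 mm in diameter, 85 mm high; bystander. Origin: centre of its underside.
- ceramic_ring: White ceramic ring, 46 mm in diameter, 16 mm high, lying on the deck behind the saddles; bystander, not waste. Origin: centre of its underside.
- brick1: Waste (may be absent): broken chunk of cream firebrick, about 72 by 44 by 38 mm (its x, y, z), up to 0.12 kg. Origin: centre of its underside as it lies at the start.
- brick2: Waste (may be absent): broken chunk of cream firebrick, about 66 by 40 by 34 mm (its x, y, z), up to 0.12 kg. Origin: centre of its underside as it lies at the start.
- brick3: Waste (may be absent): broken chunk of cream firebrick, about 60 by 46 by 40 mm (its x, y, z), up to 0.12 kg. Origin: centre of its underside as it lies at the start.
- paper1: Waste (may be absent): crumpled white paper wipe, a stiff light ball about 54 by 48 by 44 mm (its x, y, z). Origin: centre of its underside as it lies at the start.
- paper2: Waste (may be absent): crumpled white paper wipe, a stiff light ball about 54 by 48 by 44 mm (its x, y, z). Origin: centre of its underside as it lies at the start.
- paper3: Waste (may be absent): crumpled white paper wipe, a stiff light ball about 54 by 48 by 44 mm (its x, y, z). Origin: centre of its underside as it lies at the start.

How it is judged:
By the outcome, as a careful person would: the job done as asked, in the order asked, and still so for the second after the job is handed in, with the robot touching nothing.
Of brick1, brick2, brick3, paper1, paper2, paper3 only 4 to 6 are there at a start; the rules pass over those that are not, and their reading is None.
At some moment in a run one of brick1, brick2, brick3, paper1, paper2, paper3 may be knocked a few centimetres aside while the robot is not near it.
Once in a run the grip may slacken for a moment while it holds something.
It also fails if it takes over 210 s, if anything falls off the work surface, if the arm or the gripper's body presses on something with over 40 N, if the wrist force passes 120 N, or if a joint passes its speed limit or range.

## Working session

There is one attempt and no reset: what is moved stays moved. The work goes in short steps, Python scripts to look and compute and a shell command to move; the robot and the scene stay as the last step left them, time stands still between calls to the robot, and variables do not carry over. Pictures are saved under pics/ and viewed, at most 14 in all, crops included, and the job is handed in when it is done.

```bash
ls; mkdir -p pics
python3 - <<'E'
from bench import env,get_image,get_calibration
import cv2,numpy as np
s=env.sense();print(s)
for n in("scene","side","wrist"):
    print(n,get_calibration(n)); cv2.imwrite(f"pics/{n}0.png",get_image(n))
E
```

```text
pics
{'clock': 0.0, 'joint_positions': array([-74.6452509 ,  33.03472425,   1.42441356,  82.38732251,
        -0.85786899,  64.68755586,  -3.23702372]), 'joint_vel': array([ 0.03578925, -0.01485557,  0.02858179,  0.12380057, -0.03301097,
       -0.08062011,  0.03387749]), 'tau': array([ 4.97407946e-04, -7.65727830e+01,  2.25039706e+00, -2.85977340e+01,
        1.52502442e-02,  1.24226126e-02,  1.67711630e-05]), 'ee_pos': array([0.23244793, 0.63323354, 0.24141335]), 'tool_rot': array([[-9.38769142e-01,  3.44546473e-01, -4.76220305e-04],
       [ 3.44546779e-01,  9.38767680e-01, -1.66137968e-03],
       [-1.25362278e-04, -1.72373215e-03, -9.99998507e-01]]), 'wrist_force': array([-0.65421781, -0.50086098, -1.02279902]), 'wrist_torque': array([ 0.00114105,  0.05168398, -0.01094231]), 'grip_force': 0.0, 'gripper_width': 0.0855446645168583}
scene {'mtx': array([[451.16659417,   0.        , 330.127012  ],
       [  0.        , 451.16659417, 200.49320326],
       [  0.        ,   0.        ,   1.        ]]), 'position': array([0.97012656, 0.73109599, 0.79459062]), 'attitude': array([[-0.8670
[... 233 characters left out ...]
5.76856454],
       [  0.        ,   0.        ,   1.        ]]), 'position': array([0.34683848, 1.032452  , 0.73088703]), 'attitude': array([[-9.80428645e-01, -1.04381048e-01,  1.66925939e-01],
       [-1.96873948e-01,  5.17370815e-01, -8.32807354e-01],
       [ 5.66694884e-04, -8.49371554e-01, -5.27795076e-01]])}
wrist {'mtx': array([[309.70691629,   0.        , 315.38234547],
       [  0.        , 309.70691629, 199.07509767],
       [  0.        ,   0.        ,   1.        ]]), 'position': array([0.16770984, 0.65647152, 0.37243803]), 'attitude': array([[ 0.34477222,  0.90301018,  0.25632933],
       [ 0.93868537, -0.33126811, -0.09555738],
       [-0.00137556,  0.27355812, -0.96185449]])}
```

View pics/scene0.png

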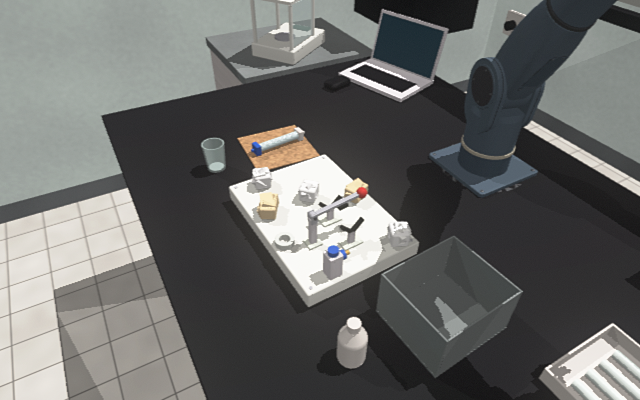

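View pics/side0.png

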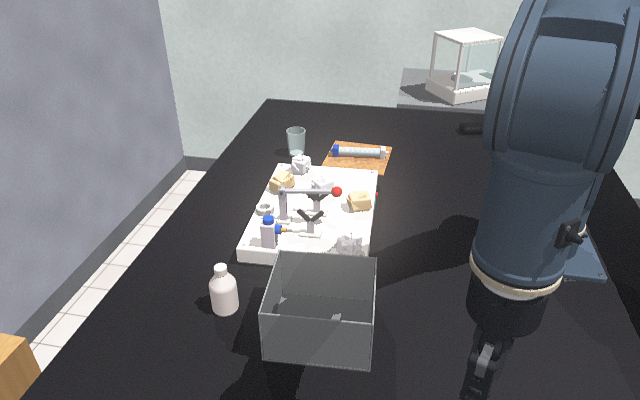

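The scene shows the deck with papers near (262,177), (308,190) and (400,232), bricks at (268,205) and (356,188), the bar down with its knob at (362,192), the bin on the left side and the tube on the mat. I'll enlarge both views.

```bash
cat > h.py <<'E'
import cv2,numpy as np
from bench import env,get_image,get_calibration
def ray(n,uv,c=None):
    c=c or get_calibration(n);K=c["mtx"];x=(uv[0]-K[0,2])/K[0,0];y=(uv[1]-K[1,2])/K[1,1]
    if n=="wrist":
        r=np.hypot(x,y);d=np.array([x/r*np.sin(r),y/r*np.sin(r),np.cos(r)])
    else: d=np.array([x,y,1.])
    d=c["attitude"]@d
    return c["position"],d/np.linalg.norm(d)
def plane(n,uv,z,c=None):
    p,d=ray(n,uv,c);return p+d*(z-p[2])/d[2]
def tri(*rs):
    A=sum(np.eye(3)-np.outer(d,d) for p,d in rs);b=sum((np.eye(3)-np.outer(d,d))@p for p,d in rs)
    x=np.linalg.solve(A,b);return x,max(np.linalg.norm((np.eye(3)-np.outer(d,d))@(x-p)) for p,d in rs)
def proj(n,P,c=None):
    c=c or get_calibration(n);q=c["attitude"].T@(np.asarray(P)-c["position"]);K=c["mtx"]
    if n=="wrist":
        r=np.hypot(q[0],q[1]);t=np.arctan2(r,q[2]);return np.array([K[0,2]+K[0,0]*t*q[0]/r,K[1,2]+K[0,0]*t*q[1]/r])
    return np.array([K[0,0]*q[0]/q[2]+K[0,2],K[1,1]*q[1]/q[2]+K[1,2]])
E
python3 - <<'E'
import cv2
a=cv2.imread("pics/scene0.png");cv2.imwrite("pics/c1.png",cv2.resize(a[120:305,220:430],None,fx=3.2,fy=3.2,interpolation=cv2.INTER_CUBIC))
a=cv2.imread("pics/side0.png");cv2.imwrite("pics/c2.png",cv2.resize(a[120:270,230:400],None,fx=4,fy=4,interpolation=cv2.INTER_CUBIC))
E
```

```text
(no output)
```

View pics/c1.png

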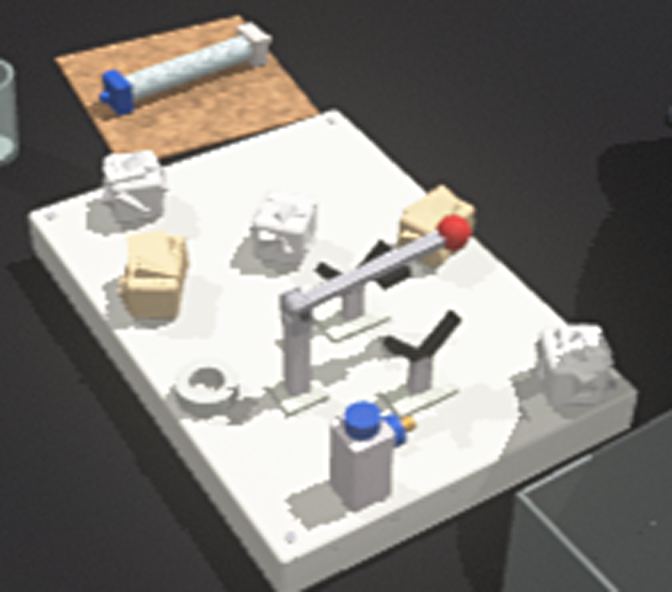

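View pics/c2.png

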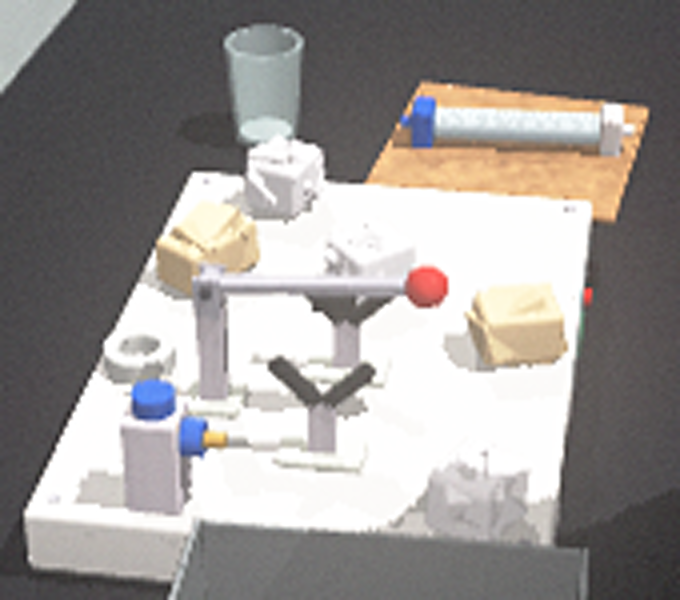

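The crops show both V saddles, the bar lowered, three papers, two bricks, the ring at c1 (207,388), and the tube with its blue cap at c1 (118,92) and c2 (424,122).

Run:
```python
from h import *
S=lambda u,v:ray("scene",(220+(u+.5)/3.2-.5,120+(v+.5)/3.2-.5)); D=lambda u,v:ray("side",(230+(u+.5)/4-.5,120+(v+.5)/4-.5))
np.set_printoptions(precision=4,suppress=True)
pts=dict(x_y_=((338,110),(592,202)),xpy_=((32,215),(195,172)),xpyp=((283,562),(28,515)),
paperA=((134,185),(285,178)),paperB=((285,228),(368,250)),paperC=((577,365),(478,495)),brA=((155,276),(207,246)),brB=((437,224),(520,323)),
knob=((455,233),(426,287)),ring=((207,388),(139,357)),collar=((362,415),(154,392)),hinge=((296,302),(208,283)),blue=((118,92),(424,122)),white=((254,46),(611,129)),
V1=((422,357),(322,404)),V2=((353,290),(346,318)))
for k,(a,b) in pts.items():
    x,e=tri(S(*a),D(*b));print(k,x,round(e*1000,1))
print('corner',plane("scene",(220+636/3.2,120+395/3.2),.05))
for uv in((456,238),(378,292),(440,376),(521,293)):print('bin',plane("scene",uv,.12))
for uv in((277,254),(376,257),(262,318),(375,330)):print('binside',plane("side",uv,.12))
print('bottle',plane("scene",(352,360),0),'beaker',plane("scene",(216,165),0))
for uv in ((240,16),(55,60),(318,108)):print('mat',plane("scene",(220+uv[0]/3.2,120+uv[1]/3.2),.006))
```

```text
x_y_ [ 0.4247 -0.2157  0.0481] 0.9
xpy_ [ 0.7214 -0.2043  0.0469] 1.6
xpyp [0.7051 0.2099 0.0438] 0.4
paperA [ 0.6429 -0.171   0.0695] 0.4
paperB [ 0.5616 -0.0585  0.0785] 4.0
paperC [0.4509 0.178  0.0733] 0.1
brA [ 0.6725 -0.0615  0.0693] 1.9
brB [ 0.4513 -0.0079  0.0708] 0.2
knob [0.4982 0.0819 0.145 ] 0.3
ring [0.685  0.0554 0.0551] 0.0
collar [0.6336 0.1843 0.1211] 0.7
hinge [0.6282 0.0845 0.135 ] 1.0
blue [ 0.5756 -0.3755  0.0205] 0.5
white [ 0.4245 -0.3866  0.0227] 1.4
V1 [0.5508 0.1276 0.0859] 0.6
V2 [0.5562 0.0395 0.0867] 3.7
corner [0.4149 0.2067 0.05  ]
bin [0.3871 0.2815 0.12  ]
bin [0.6142 0.3197 0.12  ]
bin [0.6225 0.5061 0.12  ]
bin [0.379  0.4523 0.12  ]
binside [0.58   0.3018 0.12  ]
binside [0.3848 0.2721 0.12  ]
binside [0.5584 0.4735 0.12  ]
binside [0.3675 0.4624 0.12  ]
bottle [0.6879 0.3576 0.    ] beaker [ 0.7059 -0.3784  0.    ]
mat [ 0.4003 -0.4653  0.006 ]
mat [ 0.6014 -0.4756  0.006 ]
mat [ 0.4101 -0.2775  0.006 ]
```

```bash
python3 -m creep '[{"linear":[0,0,-0.4],"twist":-0.88},{"linear":[0,0,-0.4],"twist":-0.88},{"linear":[0,0,-0.4],"twist":-0.88},{"linear":[0,0,-0.4],"twist":-0.88}]'
python3 -m creep '[{"linear":[-0.45,-0.88,0],"twist":0},{"linear":[-0.45,-0.88,0],"twist":0},{"linear":[-0.45,-0.88,0],"twist":0},{"linear":[-0.45,-0.88,0],"twist":0},{"linear":[-0.45,-0.88,0],"twist":0}]'
```

```text
clock: 0.48
ee_pos: [0.2325, 0.6334, 0.3066]
tool_rot: [[-1.0, -0.005, -0.0], [-0.005, 1.0, -0.001], [0.0, -0.001, -1.0]]
wrist_force: [0.6, -0.2, -0.8]
gripper_width: 0.0853
grip_force: 0.0
clock: 0.9
ee_pos: [0.3231, 0.4557, 0.3061]
tool_rot: [[-1.0, -0.0, -0.0], [-0.0, 1.0, -0.0], [0.0, -0.0, -1.0]]
wrist_force: [1.3, -0.6, 0.8]
gripper_width: 0.0856
grip_force: 0.0
```

```bash
python3 -m creep '[{"linear":[-0.45,-0.88,0],"twist":0},{"linear":[-0.45,-0.88,0],"twist":0},{"linear":[-0.45,-0.88,0],"twist":0},{"linear":[-0.45,-0.88,0],"twist":0},{"linear":[-0.45,-0.88,0],"twist":0}]' | sed -n 2p
python3 -m creep '[{"linear":[-0.45,-0.88,0],"twist":0},{"linear":[-0.45,-0.88,0],"twist":0},{"linear":[-0.45,-0.88,0],"twist":0},{"linear":[-0.4,-0.8,0],"twist":0},{"linear":[0,0,0],"twist":0}]'
python3 - <<'E'
from h import *
import pickle
c=get_calibration("wrist");im=get_image("wrist");pickle.dump(c,open("w1.pkl","wb"));cv2.imwrite("pics/w1.png",cv2.resize(im,(800,500),interpolation=cv2.INTER_CUBIC));print(c["position"])
E
```

```text
ee_pos: [0.4131, 0.2798, 0.3063]
clock: 1.73
ee_pos: [0.4853, 0.1363, 0.3064]
tool_rot: [[-1.0, 0.01, 0.001], [0.01, 1.0, -0.003], [-0.002, -0.003, -1.0]]
wrist_force: [-0.7, -0.3, -1.1]
gripper_width: 0.0856
grip_force: 0.0
[0.41611455 0.13647187 0.43718297]
```

View pics/w1.png

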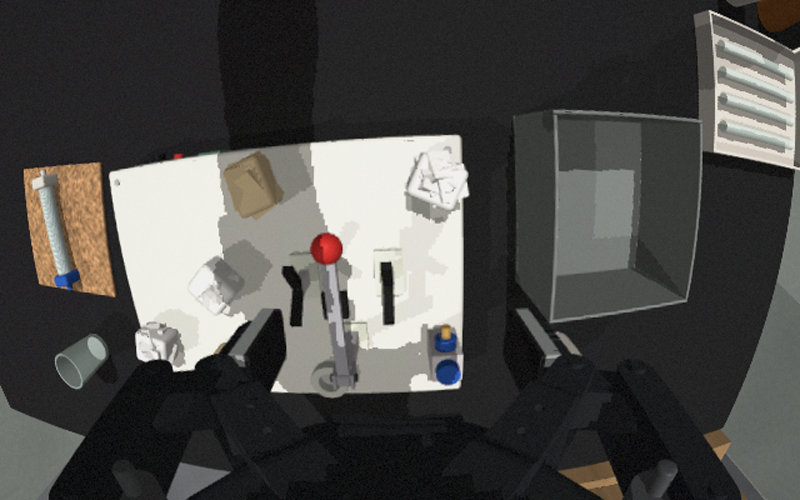

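The wrist view confirms five waste pieces on the deck (paperC at (437,185), brickB at (252,185), paperB (215,285), paperA (157,343), brickA behind the left finger) and the bin's rim corners at (514,115), (702,120), (688,300) and (552,322).

```bash
python3 - <<'E'
from h import *
import pickle
np.set_printoptions(precision=3,suppress=True)
c=pickle.load(open("w1.pkl","rb"))
f=lambda u,v,z:plane("wrist",(u/1.25,v/1.25),z,c)
for n,u,v,z in(("pC",437,187,.08),("brB",252,187,.075),("pB",214,285,.075),("pA",158,345,.07),("knob",326,249,.138),("blue",67,278,.023),("white",43,181,.023),
 ("bin",514,115,.12),("bin",702,120,.12),("bin",688,300,.12),("bin",552,322,.12),("V",387,290,.11),("V",294,295,.11),("st",462,136,.05),("st",110,172,.05)):print(n,f(u,v,z))
E
python3 -m creep '[{"linear":[0.42,0.5,0],"twist":0},{"linear":[0.42,0.5,0],"twist":0},{"linear":[0,0,0.75],"twist":1},{"linear":[0,0,0.75],"twist":1},{"linear":[0,0,0],"twist":0}]' 85 40
```

```text
pC [0.459 0.175 0.08 ]
brB [ 0.455 -0.005  0.075]
pB [ 0.559 -0.062  0.075]
pA [ 0.645 -0.167  0.07 ]
knob [0.501 0.079 0.138]
blue [ 0.577 -0.37   0.023]
white [ 0.424 -0.39   0.023]
bin [0.392 0.235 0.12 ]
bin [0.373 0.449 0.12 ]
bin [0.57  0.464 0.12 ]
bin [0.582 0.287 0.12 ]
V [0.549 0.128 0.11 ]
V [0.554 0.04  0.11 ]
st [0.411 0.203 0.05 ]
st [ 0.426 -0.211  0.05 ]
clock: 2.2
ee_pos: [0.4459, 0.1844, 0.2422]
tool_rot: [[-0.98, 0.2, -0.007], [0.201, 0.98, -0.003], [0.006, -0.004, -1.0]]
wrist_force: [-0.6, -0.9, 0.2]
gripper_width: 0.0851
grip_force: 0.0
```

```bash
python3 -m creep '[{"linear":[-0.28,-0.12,0.6],"twist":0},{"linear":[0,0,0.7],"twist":1},{"linear":[0,0,0.7],"twist":1},{"linear":[0,0,0.8],"twist":0},{"linear":[0,0,0.8],"twist":0}]'
python3 -m creep '[{"linear":[0,0,0.7],"twist":0},{"linear":[0,0,0],"twist":0},{"linear":[0,0,0],"twist":0}]' | sed -n 2,4p
python3 -m creep '[{"linear":[0,0,0],"twist":0},{"linear":[0,0,0],"twist":0},{"linear":[0,0,0],"twist":0},{"linear":[0,0,0],"twist":0},{"linear":[0,0,0],"twist":0}]' 20 40
```

```text
clock: 2.62
ee_pos: [0.4597, 0.1783, 0.1023]
tool_rot: [[-0.923, 0.386, 0.001], [0.386, 0.923, 0.001], [-0.001, 0.002, -1.0]]
wrist_force: [0.5, -0.0, -0.5]
gripper_width: 0.0852
grip_force: 0.0
ee_pos: [0.4588, 0.1775, 0.0744]
tool_rot: [[-0.922, 0.387, -0.002], [0.387, 0.922, -0.001], [0.002, -0.002, -1.0]]
wrist_force: [0.6, 0.6, 0.4]
clock: 3.28
ee_pos: [0.4601, 0.1777, 0.0763]
tool_rot: [[-0.921, 0.389, 0.003], [0.389, 0.921, 0.002], [-0.002, 0.003, -1.0]]
wrist_force: [-0.9, -0.0, 10.1]
gripper_width: 0.0537
grip_force: 41.1
```

```bash
python3 -m creep '[{"linear":[0,0,-0.8],"twist":0},{"linear":[0,0,-0.8],"twist":0},{"linear":[0,0,-0.8],"twist":0},{"linear":[0,0,-0.7],"twist":0},{"linear":[0.2,0.7,-0.2],"twist":0}]' | sed -n 5,6p
python3 -m creep '[{"linear":[0.25,0.8,0],"twist":0},{"linear":[0.25,0.8,0],"twist":0},{"linear":[0.25,0.8,0],"twist":0},{"linear":[0.25,0.8,0],"twist":0},{"linear":[0.25,0.65,0.3],"twist":0}]'
python3 -m creep '[{"linear":[0,0,0.6],"twist":0},{"linear":[0,0,0.7],"twist":0},{"linear":[0,0,0.7],"twist":0},{"linear":[0,0,0],"twist":0}]' | sed -n 2,6p
python3 -m creep '[{"linear":[0,0,0],"twist":0},{"linear":[0,0,0],"twist":0},{"linear":[0,0,0],"twist":0}]' 85
python3 -m creep '[{"linear":[0,0,-0.8],"twist":0},{"linear":[0,0,-0.8],"twist":0},{"linear":[0,0,-0.8],"twist":0},{"linear":[0,0,-0.8],"twist":0},{"linear":[0,0,0],"twist":0}]'
python3 - <<'E'
from h import *
for n in("scene","wrist"): cv2.imwrite(f"pics/{n}2.png",get_image(n))
a=cv2.imread("pics/scene2.png")[130:390,220:540];b=cv2.imread("pics/wrist2.png")
cv2.imwrite("pics/m2.png",np.hstack([cv2.resize(a,(400,325)),cv2.resize(b,(400,325))]))
E
```

```text
gripper_width: 0.0532
grip_force: 42.9
clock: 4.12
ee_pos: [0.4776, 0.3709, 0.1977]
tool_rot: [[-0.922, 0.388, 0.004], [0.388, 0.922, 0.004], [-0.002, 0.006, -1.0]]
wrist_force: [0.3, 0.3, 0.6]
gripper_width: 0.0533
grip_force: 42.9
ee_pos: [0.4742, 0.3661, 0.1109]
tool_rot: [[-0.922, 0.388, -0.005], [0.388, 0.922, -0.004], [0.003, -0.006, -1.0]]
wrist_force: [-1.4, -0.6, -0.4]
gripper_width: 0.0535
grip_force: 42.9
clock: 4.7
ee_pos: [0.4776, 0.3681, 0.1167]
tool_rot: [[-0.921, 0.389, 0.003], [0.389, 0.921, 0.002], [-0.002, 0.003, -1.0]]
wrist_force: [0.1, 0.1, 0.5]
gripper_width: 0.0846
grip_force: 0.0
clock: 5.12
ee_pos: [0.4793, 0.369, 0.2509]
tool_rot: [[-0.921, 0.39, 0.009], [0.39, 0.921, 0.008], [-0.005, 0.011, -1.0]]
wrist_force: [0.7, 0.4, 0.0]
gripper_width: 0.0852
grip_force: 0.0
```

View pics/m2.png

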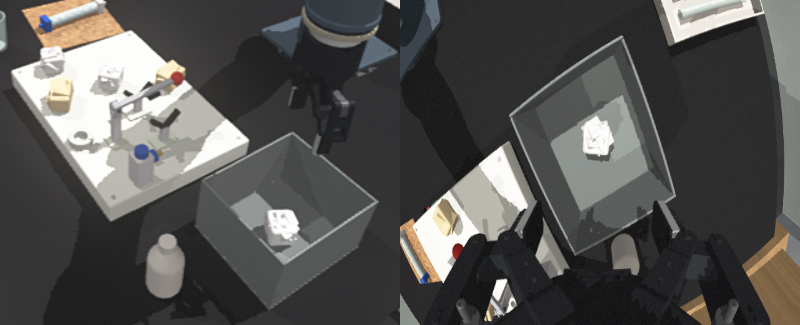

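The first paper lies in the bin; the rest of the deck is unchanged. Next is brickB.

```bash
python3 -m creep '[{"linear":[-0.31,-0.89,0],"twist":0},{"linear":[-0.31,-0.89,0],"twist":0},{"linear":[-0.31,-0.89,0],"twist":0},{"linear":[-0.31,-0.89,0],"twist":0},{"linear":[-0.31,-0.89,0],"twist":0}]' | sed -n 2p
python3 -m creep '[{"linear":[-0.31,-0.89,0],"twist":0},{"linear":[-0.31,-0.89,0],"twist":0},{"linear":[-0.31,-0.89,0],"twist":0},{"linear":[-0.31,-0.89,0],"twist":0},{"linear":[-0.31,-0.89,0],"twist":0}]' | sed -n 2p
python3 -m creep '[{"linear":[0,0,0],"twist":-1},{"linear":[0,0,0],"twist":-1},{"linear":[0,0,0],"twist":-1},{"linear":[0,0,0],"twist":-1},{"linear":[0,0,0],"twist":-1}]' | sed -n 2p
python3 -m creep '[{"linear":[0,0,0],"twist":-1},{"linear":[0,0,0],"twist":-1},{"linear":[0,0,0],"twist":-1},{"linear":[0,0,0],"twist":0},{"linear":[0,0,0],"twist":0}]'
python3 - <<'E'
from h import *
import pickle
c=get_calibration("wrist");im=get_image("wrist");pickle.dump(c,open("w3.pkl","wb"));cv2.imwrite("pics/w3.png",cv2.resize(im,(800,500),interpolation=cv2.INTER_CUBIC))
E
```

```text
ee_pos: [0.4634, 0.1774, 0.2419]
ee_pos: [0.4512, -0.0105, 0.2421]
ee_pos: [0.4516, -0.009, 0.242]
clock: 6.88
ee_pos: [0.4518, -0.009, 0.2421]
tool_rot: [[-0.922, -0.387, -0.001], [-0.387, 0.922, 0.0], [0.001, 0.0, -1.0]]
wrist_force: [-0.3, -0.2, 0.2]
gripper_width: 0.0849
grip_force: 0.0
```

View pics/w3.png

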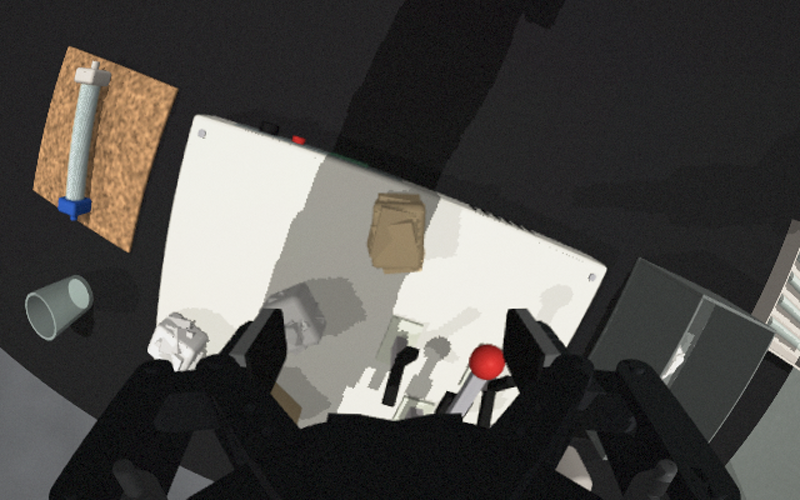

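The brick sits at (398,235) with its long side vertical in the picture, squarely between the fingers.

```bash
python3 - <<'E'
from h import *
import pickle
c=pickle.load(open("w3.pkl","rb"));s=env.sense();R=s["tool_rot"]
for uv,z in(((398,236),.07),((398,233),.08)):
    p=plane("wrist",(uv[0]/1.25,uv[1]/1.25),z,c);print(p.round(4),(R.T@(p-s["ee_pos"])/.04).round(2))
E
python3 -m creep '[{"linear":[-0.05,0.05,0.9],"twist":0},{"linear":[0,0,0.9],"twist":0},{"linear":[0,0,0.9],"twist":0},{"linear":[0,0,0],"twist":0}]'
```

```text
[ 0.4564 -0.0047  0.07  ] [-0.15  0.05  4.3 ]
[ 0.4519 -0.0067  0.08  ] [-0.03  0.05  4.05]
clock: 7.27
ee_pos: [0.45, -0.0061, 0.1296]
tool_rot: [[-0.922, -0.388, -0.009], [-0.388, 0.922, -0.001], [0.008, 0.002, -1.0]]
wrist_force: [-1.5, 0.9, -0.1]
gripper_width: 0.0848
grip_force: 0.0
```

```bash
python3 -m creep '[{"linear":[-0.1,0,0.8],"twist":0},{"linear":[0,0,0.85],"twist":0},{"linear":[0,0,0],"twist":0},{"linear":[0,0,0],"twist":0}]' | sed -n 2,4p
python3 -m creep '[{"linear":[0,0,0],"twist":0},{"linear":[0,0,0],"twist":0},{"linear":[0,0,0],"twist":0},{"linear":[0,0,0],"twist":0},{"linear":[0,0,0],"twist":0}]' 20 60
python3 -m creep '[{"linear":[0,0,-0.8],"twist":0},{"linear":[0,0,-0.8],"twist":0},{"linear":[0,0,-0.8],"twist":0},{"linear":[0,0,-0.8],"twist":0},{"linear":[0,0,0],"twist":0}]'
```

```text
ee_pos: [0.4563, -0.0047, 0.0687]
tool_rot: [[-0.922, -0.388, -0.003], [-0.388, 0.922, -0.0], [0.003, 0.001, -1.0]]
wrist_force: [1.0, 0.8, -0.4]
clock: 8.02
ee_pos: [0.4579, -0.0046, 0.0704]
tool_rot: [[-0.921, -0.389, 0.003], [-0.389, 0.921, 0.0], [-0.003, -0.001, -1.0]]
wrist_force: [-2.8, -0.1, 17.9]
gripper_width: 0.0453
grip_force: 59.0
clock: 8.43
ee_pos: [0.4595, -0.0047, 0.2025]
tool_rot: [[-0.921, -0.389, 0.01], [-0.389, 0.921, 0.001], [-0.009, -0.003, -1.0]]
wrist_force: [0.7, 0.3, -0.7]
gripper_width: 0.0453
grip_force: 61.9
```

```bash
python3 -m creep '[{"linear":[-0.34,0.845,0],"twist":0},{"linear":[-0.34,0.845,0],"twist":0},{"linear":[-0.34,0.845,0],"twist":0},{"linear":[-0.34,0.845,0],"twist":0},{"linear":[-0.34,0.845,0],"twist":0}]' | sed -n 2,5p
python3 -m creep '[{"linear":[-0.34,0.845,0],"twist":0},{"linear":[-0.34,0.845,0],"twist":0},{"linear":[-0.34,0.845,0],"twist":0},{"linear":[-0.34,0.845,0],"twist":0},{"linear":[-0.34,0.845,0],"twist":0}]' | sed -n 2,5p
python3 -m creep '[{"linear":[0,0,0.4],"twist":0},{"linear":[0,0,0.8],"twist":0},{"linear":[0,0,0.8],"twist":0},{"linear":[0,0,0],"twist":0}]' | sed -n 2,6p
python3 -m creep '[{"linear":[0,0,0],"twist":0},{"linear":[0,0,0],"twist":0},{"linear":[0,0,0],"twist":0}]' 85 | sed -n 5p
python3 -m creep '[{"linear":[0,0,-0.8],"twist":0},{"linear":[0,0,-0.8],"twist":0},{"linear":[0,0,-0.8],"twist":0},{"linear":[0,0,0],"twist":0},{"linear":[0,0,0],"twist":0}]'
```

```text
ee_pos: [0.4533, 0.1791, 0.1971]
tool_rot: [[-0.921, -0.389, 0.001], [-0.389, 0.921, 0.001], [-0.001, 0.0, -1.0]]
wrist_force: [0.7, 0.5, -1.0]
gripper_width: 0.0455
ee_pos: [0.45, 0.3613, 0.197]
tool_rot: [[-0.921, -0.389, 0.001], [-0.389, 0.921, 0.0], [-0.001, 0.0, -1.0]]
wrist_force: [0.9, 0.3, 0.0]
gripper_width: 0.0454
ee_pos: [0.4478, 0.3578, 0.1119]
tool_rot: [[-0.921, -0.39, -0.006], [-0.39, 0.921, -0.005], [0.007, -0.003, -1.0]]
wrist_force: [-1.1, -1.8, -1.9]
gripper_width: 0.045
grip_force: 61.8
gripper_width: 0.0788
clock: 10.27
ee_pos: [0.4518, 0.3606, 0.2161]
tool_rot: [[-0.921, -0.389, 0.005], [-0.389, 0.921, 0.005], [-0.007, 0.002, -1.0]]
wrist_force: [-0.3, -0.7, -0.7]
gripper_width: 0.0849
grip_force: 0.0
```

```bash
python3 -m creep '[{"linear":[0.134,-0.896,-0.1],"twist":0},{"linear":[0.134,-0.896,-0.1],"twist":0},{"linear":[0.134,-0.896,-0.1],"twist":0},{"linear":[0.134,-0.896,0],"twist":0},{"linear":[0.134,-0.896,0],"twist":0}]' | sed -n 2p
python3 -m creep '[{"linear":[0.134,-0.896,0],"twist":0},{"linear":[0.134,-0.896,0],"twist":0},{"linear":[0.134,-0.896,0],"twist":0},{"linear":[0.134,-0.896,0],"twist":0},{"linear":[0.134,-0.896,0],"twist":0}]' | sed -n 2p
python3 -m creep '[{"linear":[0.134,-0.896,0],"twist":0},{"linear":[0.134,-0.896,0],"twist":0},{"linear":[0,0,0],"twist":-1},{"linear":[0,0,0],"twist":-1},{"linear":[0,0,0],"twist":-1}]' | sed -n 2p
python3 -m creep '[{"linear":[0,0,0],"twist":-1},{"linear":[0,0,0],"twist":0},{"linear":[0,0,0],"twist":0}]'
python3 - <<'E'
from h import *
import pickle
c=get_calibration("wrist");im=get_image("wrist");pickle.dump(c,open("w4.pkl","wb"));cv2.imwrite("pics/w4.png",cv2.resize(im,(800,500),interpolation=cv2.INTER_CUBIC))
E
```

```text
ee_pos: [0.4956, 0.1824, 0.2246]
ee_pos: [0.5406, 0.0068, 0.2243]
ee_pos: [0.5584, -0.0625, 0.224]
clock: 11.77
ee_pos: [0.5585, -0.0617, 0.2242]
tool_rot: [[-0.699, -0.715, -0.0], [-0.715, 0.699, 0.0], [0.0, 0.0, -1.0]]
wrist_force: [-0.6, 0.7, -0.2]
gripper_width: 0.0851
grip_force: 0.0
```

View pics/w4.png

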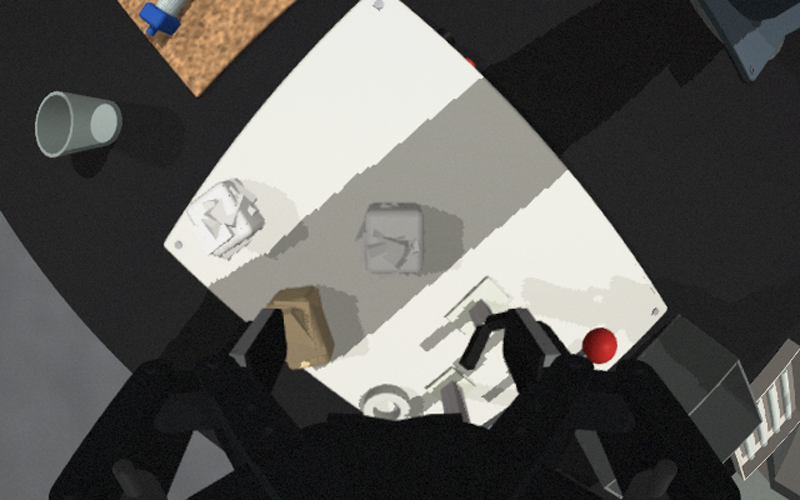

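Paper B is centred and square at (393,238). Paper A is at (228,217) and brick A at (305,327).

```bash
python3 -m creep '[{"linear":[-0.1,-0.04,0.8],"twist":0},{"linear":[0,0,0.8],"twist":0},{"linear":[0,0,0.8],"twist":0},{"linear":[0,0,0.8],"twist":0},{"linear":[0,0,0.65],"twist":0}]'
python3 -m creep '[{"linear":[0,0,0],"twist":0},{"linear":[0,0,0],"twist":0}]' | sed -n 2,4p
python3 -m creep '[{"linear":[0,0,0],"twist":0},{"linear":[0,0,0],"twist":0},{"linear":[0,0,0],"twist":0},{"linear":[0,0,0],"twist":0},{"linear":[0,0,0],"twist":0}]' 20 40
python3 -m creep '[{"linear":[0,0,-0.8],"twist":0},{"linear":[0,0,-0.8],"twist":0},{"linear":[0,0,-0.8],"twist":0},{"linear":[0,0,-0.8],"twist":0},{"linear":[0,0,-0.6],"twist":0}]'
```

```text
clock: 12.23
ee_pos: [0.5621, -0.0596, 0.0683]
tool_rot: [[-0.699, -0.716, -0.001], [-0.716, 0.699, -0.0], [0.001, 0.001, -1.0]]
wrist_force: [1.0, -0.1, 0.5]
gripper_width: 0.085
grip_force: 0.0
ee_pos: [0.562, -0.0596, 0.0697]
tool_rot: [[-0.698, -0.716, -0.003], [-0.716, 0.698, -0.0], [0.002, 0.002, -1.0]]
wrist_force: [0.4, -0.2, 0.2]
clock: 12.82
ee_pos: [0.5638, -0.0598, 0.0721]
tool_rot: [[-0.697, -0.717, 0.003], [-0.717, 0.697, -0.0], [-0.002, -0.002, -1.0]]
wrist_force: [0.2, -0.3, 7.3]
gripper_width: 0.0472
grip_force: 41.7
clock: 13.23
ee_pos: [0.5633, -0.0599, 0.2263]
tool_rot: [[-0.697, -0.717, 0.004], [-0.717, 0.697, -0.0], [-0.003, -0.003, -1.0]]
wrist_force: [1.2, -0.6, -0.2]
gripper_width: 0.0472
grip_force: 41.4
```

```bash
python3 -m creep '[{"linear":[-0.58,0.733,0],"twist":0},{"linear":[-0.58,0.733,0],"twist":0},{"linear":[-0.58,0.733,0],"twist":0},{"linear":[-0.58,0.733,0],"twist":0},{"linear":[-0.58,0.733,0],"twist":0}]' | sed -n 2,5p
python3 -m creep '[{"linear":[-0.58,0.733,0],"twist":0},{"linear":[-0.58,0.733,0],"twist":0},{"linear":[-0.58,0.733,0],"twist":0},{"linear":[-0.58,0.733,0],"twist":0},{"linear":[-0.58,0.733,0],"twist":0}]' | sed -n 2,5p
python3 -m creep '[{"linear":[-0.58,0.733,0],"twist":0},{"linear":[-0.58,0.733,0],"twist":0},{"linear":[0,0,0.8],"twist":0},{"linear":[0,0,0.8],"twist":0},{"linear":[0,0,0.7],"twist":0}]' | sed -n 2,6p
python3 -m creep '[{"linear":[0,0,0],"twist":0},{"linear":[0,0,0],"twist":0},{"linear":[0,0,0],"twist":0},{"linear":[0,0,0],"twist":0}]' 85 | sed -n 2,5p
python3 -m creep '[{"linear":[0,0,-0.8],"twist":0},{"linear":[0,0,-0.8],"twist":0},{"linear":[0,0,-0.8],"twist":0},{"linear":[0,0,0],"twist":0},{"linear":[0,0,0],"twist":0}]'
```

```text
ee_pos: [0.538, 0.1272, 0.2237]
tool_rot: [[-0.697, -0.717, 0.002], [-0.717, 0.697, 0.001], [-0.002, -0.001, -1.0]]
wrist_force: [1.0, 0.3, 0.5]
gripper_width: 0.0474
ee_pos: [0.5136, 0.3127, 0.2236]
tool_rot: [[-0.697, -0.717, 0.002], [-0.717, 0.697, 0.001], [-0.002, -0.0, -1.0]]
wrist_force: [0.6, 0.8, 0.6]
gripper_width: 0.0477
ee_pos: [0.5038, 0.386, 0.13]
tool_rot: [[-0.696, -0.718, 0.001], [-0.718, 0.696, 0.001], [-0.002, -0.0, -1.0]]
wrist_force: [0.0, -0.0, -0.6]
gripper_width: 0.0471
grip_force: 41.4
ee_pos: [0.5054, 0.3858, 0.1329]
tool_rot: [[-0.697, -0.717, 0.003], [-0.717, 0.697, 0.002], [-0.004, -0.0, -1.0]]
wrist_force: [0.2, 0.2, 0.7]
gripper_width: 0.085
clock: 15.23
ee_pos: [0.5056, 0.3861, 0.2306]
tool_rot: [[-0.697, -0.717, 0.006], [-0.717, 0.697, 0.005], [-0.007, -0.001, -1.0]]
wrist_force: [0.3, 0.6, -0.1]
gripper_width: 0.0852
grip_force: 0.0
```

```bash
python3 -m creep '[{"linear":[0.4,-0.823,0],"twist":0},{"linear":[0.4,-0.823,0],"twist":0},{"linear":[0.4,-0.823,0],"twist":0},{"linear":[0.4,-0.823,0],"twist":0},{"linear":[0.4,-0.823,0],"twist":0}]' | sed -n 2p
python3 -m creep '[{"linear":[0.4,-0.823,0],"twist":0},{"linear":[0.4,-0.823,0],"twist":0},{"linear":[0.4,-0.823,0],"twist":0},{"linear":[0.4,-0.823,0],"twist":0},{"linear":[0.4,-0.823,0],"twist":0}]' | sed -n 2p
python3 -m creep '[{"linear":[0.4,-0.823,0],"twist":0},{"linear":[0.4,-0.823,0],"twist":0},{"linear":[0.4,-0.823,0],"twist":0},{"linear":[0,0,0],"twist":-1},{"linear":[0,0,0],"twist":-1}]' | sed -n 2p
python3 -m creep '[{"linear":[0,0,0],"twist":-1},{"linear":[0,0,0],"twist":-1},{"linear":[0,0,0],"twist":0},{"linear":[0,0,0],"twist":0}]'
python3 - <<'E'
from h import *
import pickle
print(env.sense()["joint_positions"].round(1))
c=get_calibration("wrist");im=get_image("wrist");pickle.dump(c,open("w5.pkl","wb"));cv2.imwrite("pics/w5.png",cv2.resize(im,(800,500),interpolation=cv2.INTER_CUBIC))
E
```

```text
ee_pos: [0.5668, 0.2113, 0.2265]
ee_pos: [0.6291, 0.039, 0.2265]
ee_pos: [0.6664, -0.0661, 0.2259]
clock: 16.82
ee_pos: [0.6662, -0.0625, 0.2264]
tool_rot: [[-0.365, -0.931, -0.0], [-0.931, 0.365, 0.0], [-0.0, 0.0, -1.0]]
wrist_force: [0.1, 0.2, 0.4]
gripper_width: 0.085
grip_force: 0.0
[  5.9  33.2  -7.7  84.4   4.7  62.7 155.8]
```

View pics/w5.png

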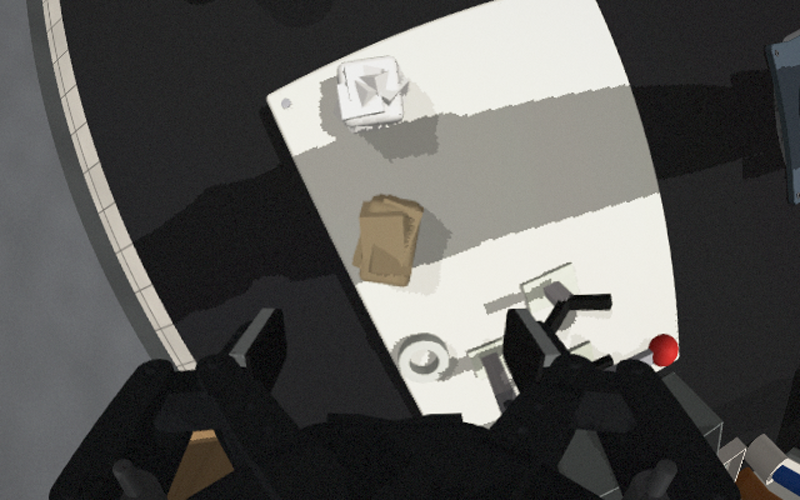

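Brick A is at (388,238), leaning about 8° clockwise in the picture, and paper A is at (372,93), square with it.

Run:
```python
from h import *
import pickle
c=pickle.load(open("w5.pkl","rb"));s=env.sense();R=s["tool_rot"]
for uv,z in(((388,240),.07),((374,97),.07)):
    p=plane("wrist",(uv[0]/1.25,uv[1]/1.25),z,c);print(p.round(4),(R.T@(p-s["ee_pos"])/.04).round(2))
```

```text
[ 0.6729 -0.0601  0.07  ] [-0.11 -0.13  3.91]
[ 0.6427 -0.1643  0.07  ] [ 2.59 -0.38  3.91]
```

```bash
python3 -m creep '[{"linear":[-0.11,-0.13,0.5],"twist":0},{"linear":[0,0,0.8],"twist":1},{"linear":[0,0,0.8],"twist":0.3},{"linear":[0,0,0.8],"twist":0},{"linear":[0,0,0.9],"twist":0}]'
python3 -m creep '[{"linear":[0,0,0.1],"twist":0},{"linear":[0,0,0],"twist":0}]' | sed -n 2,4p
python3 -m creep '[{"linear":[0,0,0],"twist":0},{"linear":[0,0,0],"twist":0},{"linear":[0,0,0],"twist":0},{"linear":[0,0,0],"twist":0},{"linear":[0,0,0],"twist":0}]' 20 60
python3 -m creep '[{"linear":[0,0,-0.8],"twist":0},{"linear":[0,0,-0.8],"twist":0},{"linear":[0,0,-0.8],"twist":0},{"linear":[0,0,-0.8],"twist":0},{"linear":[0,0,-0.7],"twist":0}]'
```

```text
clock: 17.28
ee_pos: [0.6734, -0.0599, 0.0739]
tool_rot: [[-0.483, -0.876, 0.002], [-0.876, 0.483, -0.001], [-0.001, -0.002, -1.0]]
wrist_force: [1.5, -0.3, -0.2]
gripper_width: 0.0849
grip_force: 0.0
ee_pos: [0.6713, -0.0598, 0.0685]
tool_rot: [[-0.481, -0.877, -0.005], [-0.877, 0.481, -0.0], [0.002, 0.004, -1.0]]
wrist_force: [0.1, 0.3, -0.1]
clock: 17.87
ee_pos: [0.6741, -0.0601, 0.0728]
tool_rot: [[-0.48, -0.877, 0.004], [-0.877, 0.48, -0.0], [-0.002, -0.003, -1.0]]
wrist_force: [-0.8, 0.5, 7.4]
gripper_width: 0.043
grip_force: 62.3
clock: 18.28
ee_pos: [0.6731, -0.0601, 0.23]
tool_rot: [[-0.48, -0.877, 0.003], [-0.877, 0.48, -0.0], [-0.001, -0.003, -1.0]]
wrist_force: [0.2, 0.0, -1.4]
gripper_width: 0.0429
grip_force: 61.5
```

```bash
python3 -m creep '[{"linear":[-0.576,0.726,0],"twist":0},{"linear":[-0.576,0.726,0],"twist":0},{"linear":[-0.576,0.726,0],"twist":0},{"linear":[-0.576,0.726,0],"twist":0},{"linear":[-0.576,0.726,0],"twist":0}]' | sed -n 2,5p
python3 -m creep '[{"linear":[-0.576,0.726,0],"twist":0},{"linear":[-0.576,0.726,0],"twist":0},{"linear":[-0.576,0.726,0],"twist":0},{"linear":[-0.576,0.726,0],"twist":0},{"linear":[-0.576,0.726,0],"twist":0}]' | sed -n 2,5p
python3 -m creep '[{"linear":[-0.576,0.726,0],"twist":0},{"linear":[-0.576,0.726,0],"twist":0},{"linear":[0,0,0.8],"twist":0},{"linear":[0,0,0.8],"twist":0},{"linear":[0,0,0.5],"twist":0}]' | sed -n 2,6p
python3 -m creep '[{"linear":[0,0,0],"twist":0},{"linear":[0,0,0],"twist":0},{"linear":[0,0,0],"twist":0},{"linear":[0,0,0],"twist":0}]' 85 | sed -n 2,5p
python3 -m creep '[{"linear":[0,0,-0.8],"twist":0},{"linear":[0,0,-0.8],"twist":0},{"linear":[0,0,-0.5],"twist":0},{"linear":[0,0,0],"twist":0},{"linear":[0,0,0],"twist":0}]'
```

```text
ee_pos: [0.6, 0.1121, 0.2277]
tool_rot: [[-0.48, -0.877, 0.002], [-0.877, 0.48, 0.0], [-0.001, -0.001, -1.0]]
wrist_force: [1.0, 0.4, -0.5]
gripper_width: 0.043
ee_pos: [0.5279, 0.283, 0.2276]
tool_rot: [[-0.48, -0.877, 0.002], [-0.877, 0.48, 0.001], [-0.002, -0.001, -1.0]]
wrist_force: [1.1, 0.8, -1.5]
gripper_width: 0.0432
ee_pos: [0.4987, 0.3502, 0.1411]
tool_rot: [[-0.479, -0.878, -0.0], [-0.878, 0.479, -0.0], [0.0, 0.0, -1.0]]
wrist_force: [-0.0, -0.6, -2.0]
gripper_width: 0.0432
grip_force: 61.6
ee_pos: [0.5009, 0.3504, 0.1445]
tool_rot: [[-0.48, -0.877, 0.003], [-0.877, 0.48, 0.002], [-0.003, -0.001, -1.0]]
wrist_force: [0.4, -0.4, 0.1]
gripper_width: 0.0847
clock: 20.28
ee_pos: [0.5008, 0.3503, 0.2291]
tool_rot: [[-0.48, -0.877, 0.004], [-0.877, 0.48, 0.003], [-0.005, -0.002, -1.0]]
wrist_force: [-0.4, -0.3, 0.2]
gripper_width: 0.0851
grip_force: 0.0
```

```bash
python3 -m creep '[{"linear":[0.686,-0.664,0],"twist":0},{"linear":[0.686,-0.664,0],"twist":0},{"linear":[0.686,-0.664,0],"twist":0},{"linear":[0.686,-0.664,0],"twist":0},{"linear":[0.686,-0.664,0],"twist":0}]' | sed -n 2p
python3 -m creep '[{"linear":[0.686,-0.664,0],"twist":0},{"linear":[0.686,-0.664,0],"twist":0},{"linear":[0.686,-0.664,0],"twist":0},{"linear":[0.686,-0.664,0],"twist":0},{"linear":[0.686,-0.664,0],"twist":0}]' | sed -n 2p
python3 -m creep '[{"linear":[0.686,-0.664,0],"twist":0},{"linear":[0.686,-0.664,0],"twist":0},{"linear":[0.686,-0.664,0],"twist":0},{"linear":[0.686,-0.664,0],"twist":0},{"linear":[0,0,0],"twist":0}]' | sed -n 2,3p
python3 -m creep '[{"linear":[0,0,0],"twist":0},{"linear":[0,0,0],"twist":0}]' | sed -n 1,2p
python3 - <<'E'
from h import *
s=env.sense();R=s["tool_rot"];p=np.array([.6435,-.167,.07])
print((R.T@(p-s["ee_pos"])/.04).round(2))
im=get_image("wrist");q=proj("wrist",[.6435,-.167,.075]);print(q)
x,y=q.astype(int);cv2.imwrite("pics/w6.png",cv2.resize(im[max(0,y-90):y+90,max(0,x-130):x+130],None,fx=2.5,fy=2.5))
print(max(0,x-130),max(0,y-90))
E
```

```text
ee_pos: [0.5503, 0.1637, 0.2259]
ee_pos: [0.6009, -0.0204, 0.226]
ee_pos: [0.6411, -0.1764, 0.2252]
tool_rot: [[-0.489, -0.872, -0.001], [-0.872, 0.489, -0.006], [0.005, -0.002, -1.0]]
clock: 21.7
ee_pos: [0.6412, -0.1653, 0.2256]
[ 0.01 -0.08  3.89]
[312.58344614 187.16329833]
182 97
```

View pics/w6.png

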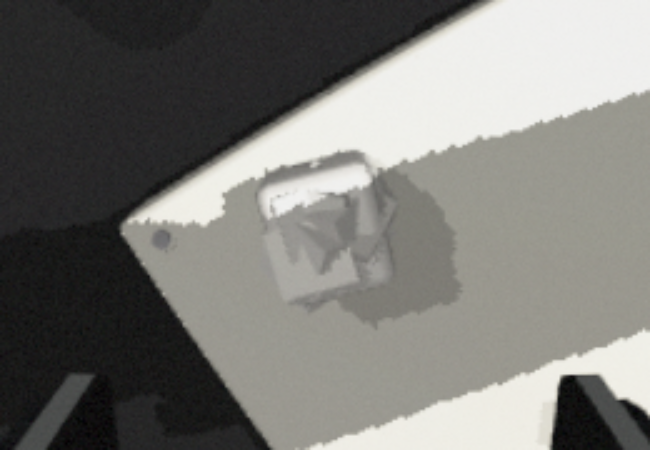

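The paper is at crop (328,230), where it was predicted, so it can be grasped.

```bash
python3 -m creep '[{"linear":[0,-0.06,0.7],"twist":-0.8},{"linear":[0,0,0.8],"twist":0},{"linear":[0,0,0.8],"twist":0},{"linear":[0,0,0.8],"twist":0},{"linear":[0,0,0.8],"twist":0}]' | sed -n 2,4p
python3 -m creep '[{"linear":[0,0,0],"twist":0},{"linear":[0,0,0],"twist":0}]' | sed -n 2,4p
python3 -m creep '[{"linear":[0,0,0],"twist":0},{"linear":[0,0,0],"twist":0},{"linear":[0,0,0],"twist":0},{"linear":[0,0,0],"twist":0},{"linear":[0,0,0],"twist":0}]' 20 40
python3 -m creep '[{"linear":[0,0,-0.8],"twist":0},{"linear":[0,0,-0.8],"twist":0},{"linear":[0,0,-0.8],"twist":0},{"linear":[0,0,-0.8],"twist":0},{"linear":[0,0,-0.7],"twist":0}]'
```

```text
ee_pos: [0.6437, -0.1647, 0.0694]
tool_rot: [[-0.406, -0.914, 0.001], [-0.914, 0.406, 0.001], [-0.001, -0.0, -1.0]]
wrist_force: [0.2, 0.2, 0.1]
ee_pos: [0.6429, -0.165, 0.0695]
tool_rot: [[-0.406, -0.914, -0.003], [-0.914, 0.406, 0.001], [0.0, 0.003, -1.0]]
wrist_force: [0.7, -0.5, 0.3]
clock: 22.75
ee_pos: [0.6452, -0.1669, 0.0731]
tool_rot: [[-0.408, -0.913, 0.004], [-0.913, 0.408, -0.001], [-0.001, -0.004, -1.0]]
wrist_force: [-1.7, 1.6, 8.6]
gripper_width: 0.0504
grip_force: 38.2
clock: 23.17
ee_pos: [0.6441, -0.1669, 0.2303]
tool_rot: [[-0.408, -0.913, 0.003], [-0.913, 0.408, -0.001], [-0.001, -0.003, -1.0]]
wrist_force: [0.2, 0.3, 0.2]
gripper_width: 0.0502
grip_force: 38.9
```

```bash
python3 -m creep '[{"linear":[-0.72,0.647,0],"twist":0},{"linear":[-0.72,0.647,0],"twist":0},{"linear":[-0.72,0.647,0],"twist":0},{"linear":[-0.72,0.647,0],"twist":0},{"linear":[-0.72,0.647,0],"twist":0}]' | sed -n 2,5p
python3 -m creep '[{"linear":[-0.72,0.647,0],"twist":0},{"linear":[-0.72,0.647,0],"twist":0},{"linear":[-0.72,0.647,0],"twist":0},{"linear":[-0.72,0.647,0],"twist":0},{"linear":[-0.72,0.647,0],"twist":0}]' | sed -n 2,5p
python3 -m creep '[{"linear":[-0.72,0.647,0],"twist":0},{"linear":[-0.72,0.647,0],"twist":0},{"linear":[-0.72,0.647,0],"twist":0},{"linear":[-0.72,0.647,0],"twist":0},{"linear":[-0.72,0.647,0],"twist":0}]' | sed -n 2,5p
python3 -m creep '[{"linear":[0,0,0],"twist":0},{"linear":[0,0,0.8],"twist":0},{"linear":[0,0,0.7],"twist":0},{"linear":[0,0,0.6],"twist":0},{"linear":[0,0,0],"twist":0}]' | sed -n 2,6p
python3 -m creep '[{"linear":[0,0,0],"twist":0},{"linear":[0,0,0],"twist":0},{"linear":[0,0,0],"twist":0},{"linear":[0,0,0],"twist":0}]' 85 | sed -n 2,5p
python3 -m creep '[{"linear":[0,0,-0.8],"twist":0},{"linear":[0,0,-0.8],"twist":0},{"linear":[0,0,-0.5],"twist":0},{"linear":[0,0,0],"twist":0},{"linear":[0,0,0],"twist":0}]'
python3 - <<'E'
from h import *
for n in("scene","side"): cv2.imwrite(f"pics/{n}7.png",get_image(n))
a=cv2.imread("pics/scene7.png")[110:390,200:540];b=cv2.imread("pics/side7.png")[110:380,200:420]
cv2.imwrite("pics/m7.png",np.hstack([cv2.resize(a,(480,395)),cv2.resize(b,(320,395))]))
E
```

```text
ee_pos: [0.5838, 0.0189, 0.2279]
tool_rot: [[-0.409, -0.913, 0.002], [-0.913, 0.409, 0.0], [-0.001, -0.002, -1.0]]
wrist_force: [0.7, 0.3, -0.2]
gripper_width: 0.0503
ee_pos: [0.5245, 0.2034, 0.2279]
tool_rot: [[-0.409, -0.913, 0.002], [-0.913, 0.409, 0.001], [-0.002, -0.002, -1.0]]
wrist_force: [1.1, -0.3, 0.8]
gripper_width: 0.0504
ee_pos: [0.4652, 0.3878, 0.228]
tool_rot: [[-0.409, -0.913, 0.002], [-0.913, 0.409, 0.001], [-0.002, -0.001, -1.0]]
wrist_force: [1.6, 0.2, 0.6]
gripper_width: 0.0501
ee_pos: [0.4643, 0.3841, 0.1392]
tool_rot: [[-0.408, -0.913, -0.004], [-0.913, 0.408, -0.004], [0.005, 0.002, -1.0]]
wrist_force: [-0.5, -1.7, -0.3]
gripper_width: 0.0506
grip_force: 38.9
ee_pos: [0.4665, 0.3866, 0.1442]
tool_rot: [[-0.409, -0.913, 0.002], [-0.913, 0.409, 0.002], [-0.003, -0.001, -1.0]]
wrist_force: [-0.1, 0.8, -1.5]
gripper_width: 0.085
clock: 25.58
ee_pos: [0.4664, 0.3866, 0.2285]
tool_rot: [[-0.409, -0.913, 0.003], [-0.913, 0.409, 0.003], [-0.004, -0.002, -1.0]]
wrist_force: [0.0, 0.9, -0.1]
gripper_width: 0.0848
grip_force: 0.0
```

View pics/m7.png

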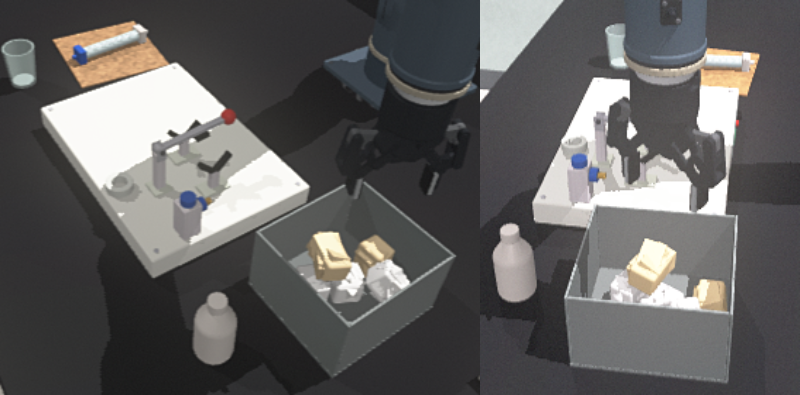

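Deck is clear: all the waste is inside the bin, and the ring, bottle and beaker are untouched. Next I swing the bar up.

```bash
python3 -m creep '[{"linear":[0.83,-0.485,0],"twist":0},{"linear":[0.83,-0.485,0],"twist":0},{"linear":[0.83,-0.485,0],"twist":0},{"linear":[0.83,-0.485,0],"twist":0},{"linear":[0.83,-0.485,0],"twist":0}]' 50| sed -n 2p
python3 -m creep '[{"linear":[0.83,-0.485,0],"twist":0},{"linear":[0.83,-0.485,0],"twist":0},{"linear":[0.83,-0.485,0],"twist":0},{"linear":[0,0,0],"twist":1},{"linear":[0,0,0],"twist":1}]' | sed -n 2p
python3 -m creep '[{"linear":[0,0,0],"twist":1},{"linear":[0,0,0],"twist":1},{"linear":[0,0,0],"twist":1},{"linear":[0,0,0],"twist":1},{"linear":[0,0,0],"twist":1}]' | sed -n 2p
python3 -m creep '[{"linear":[0,0,0],"twist":1},{"linear":[0,0,0],"twist":1},{"linear":[0,0,0],"twist":1},{"linear":[0,0,0],"twist":1},{"linear":[0,0,0],"twist":0.1}]' | sed -n 2p
python3 -m creep '[{"linear":[0,0,0],"twist":0},{"linear":[0,0,0],"twist":0}]'
cat >> h.py <<'E'
def red(im):
    h=cv2.cvtColor(im,cv2.COLOR_BGR2HSV);m=(((h[...,0]<8)|(h[...,0]>172))&(h[...,1]>140)&(h[...,2]>60)).astype(np.uint8)
    n,l,st,ce=cv2.connectedComponentsWithStats(m);i=1+np.argmax(st[1:,4]);return ce[i],st[i]
E
python3 - <<'E'
from h import *
r=[]
a,st=red(cv2.imread("pics/scene7.png"));print(a,st);r.append(ray("scene",a))
b,st=red(get_image("side"));print(b,st)
c=get_calibration("wrist");w,st=red(get_image("wrist"));print(w,st);r.append(ray("wrist",w,c))
x,e=tri(*r);print(x,e);s=env.sense();print((s["tool_rot"].T@(x-s["ee_pos"])/.04).round(2))
x0,e0=tri(ray("scene",(433.6,292)),ray("side",(318,291)));print("topbrick",x0,e0)
E
```

```text
ee_pos: [0.4859, 0.1928, 0.2252]
ee_pos: [0.4987, 0.0764, 0.2253]
ee_pos: [0.4984, 0.0799, 0.2253]
ee_pos: [0.4984, 0.0801, 0.2254]
clock: 27.52
ee_pos: [0.4987, 0.0802, 0.2258]
tool_rot: [[-0.999, -0.044, -0.001], [-0.044, 0.999, -0.0], [0.001, -0.0, -1.0]]
wrist_force: [0.2, -0.1, 0.5]
gripper_width: 0.0501
grip_force: 0.0
[361.7        191.72857143] [357 187  10  11  70]
[336.98039216 190.05882353] [332 187  10   7  51]
[317.10721868 211.0329087 ] [300 194  35  35 942]
[0.49822679 0.08067479 0.14606675] 0.00034385630065786744
[0.01 0.02 2.  ]
topbrick [0.48911286 0.34271259 0.07227875] 0.002122242843887086
```

```bash
python3 -m creep '[{"linear":[0,0.02,0.6],"twist":0},{"linear":[0,0,0.8],"twist":0},{"linear":[0,0,0.75],"twist":0},{"linear":[0,0,0],"twist":0},{"linear":[0,0,0],"twist":0}]' | sed -n 2,5p
python3 -m creep '[{"linear":[0,0,0],"twist":0},{"linear":[0,0,0],"twist":0},{"linear":[0,0,0],"twist":0},{"linear":[0,0,0],"twist":0}]' 15 30
python3 -m creep '[{"linear":[-0.06,-0.4,-0.4],"twist":0}]' - 200 2>&1 | tail -1
```

```text
ee_pos: [0.4982, 0.0807, 0.1397]
tool_rot: [[-0.999, -0.041, -0.003], [-0.041, 0.999, -0.001], [0.003, -0.001, -1.0]]
wrist_force: [-0.4, -0.1, 1.1]
gripper_width: 0.0498
clock: 28.37
ee_pos: [0.5, 0.0814, 0.1416]
tool_rot: [[-0.999, -0.04, 0.003], [-0.04, 0.999, 0.001], [-0.003, 0.001, -1.0]]
wrist_force: [1.2, 1.5, 0.3]
gripper_width: 0.0237
grip_force: 29.4
grip_force: 118.0
```

Run:
```python
from h import *
s=env.sense();print(s["clock"],s["ee_pos"],s["gripper_width"],s["grip_force"],s["wrist_force"],s["wrist_torque"])
```

```text
28.45 [0.50198526 0.07889237 0.15597985] 0.02099957380392759 117.96954274177551 [-2.98676674 98.58237075 -8.91458892] [20.27176699  0.98715319 -0.14662116]
```

That last row was my mistake: a stray sideways shift of 16 mm and a wrong grip force. It loads the bar with 98 N. I'm taking the shift back now and resetting the grip.

```bash
python3 -m creep '[{"linear":[0,0.4,0],"twist":0}]' - 30
python3 -m creep '[{"linear":[0,0,0],"twist":0},{"linear":[0,0,0],"twist":0}]'
python3 - <<'E'
from h import *
c=get_calibration("wrist");r=[ray("wrist",red(get_image("wrist"))[0],c),ray("scene",red(get_image("scene"))[0])];print(tri(*r))
E
```

```text
clock: 28.53
ee_pos: [0.5028, 0.0827, 0.1588]
tool_rot: [[-0.999, -0.043, 0.004], [-0.043, 0.999, 0.003], [-0.004, 0.003, -1.0]]
wrist_force: [7.8, -41.4, -3.1]
gripper_width: 0.0209
grip_force: 115.6
clock: 28.7
ee_pos: [0.4991, 0.0813, 0.1565]
tool_rot: [[-0.999, -0.041, -0.004], [-0.041, 0.999, -0.001], [0.004, -0.0, -1.0]]
wrist_force: [-21.6, -1.6, 8.7]
gripper_width: 0.0212
grip_force: 114.6
(array([0.50233973, 0.07785584, 0.16003132]), np.float64(0.0034477133691913635))
```

The side load is gone. I'll open, locate the knob again and take a fresh grip.

```bash
python3 -m creep '[{"linear":[0,0,0],"twist":0},{"linear":[0,0,0],"twist":0},{"linear":[0,0,0],"twist":0},{"linear":[0,0,0],"twist":0}]' 50 30
python3 - <<'E'
from h import *
c=get_calibration("wrist");w,st=red(get_image("wrist"));a,sa=red(get_image("scene"));print(st,sa);r=[ray("wrist",w,c),ray("scene",a)];x,e=tri(*r);print(x,e)
s=env.sense();print((s["tool_rot"].T@(x-s["ee_pos"])/.04).round(2))
E
```

```text
clock: 29.13
ee_pos: [0.5021, 0.0809, 0.1567]
tool_rot: [[-0.999, -0.04, 0.002], [-0.04, 0.999, 0.0], [-0.002, 0.0, -1.0]]
wrist_force: [0.3, -0.1, 0.5]
gripper_width: 0.05
grip_force: 0.0
[ 290  236   54   54 2254] [356 183   9  10  60]
[0.50080575 0.0796777  0.15992498] 0.001183398134272382
[ 0.03 -0.03 -0.09]
```

```bash
python3 -m creep '[{"linear":[0.03,-0.03,0.15],"twist":0},{"linear":[0,0,0],"twist":0}]' 50 30 | sed -n 2p
python3 -m creep '[{"linear":[0,0,0],"twist":0},{"linear":[0,0,0],"twist":0},{"linear":[0,0,0],"twist":0},{"linear":[0,0,0],"twist":0}]' 15 30
python3 -m creep '[{"linear":[-0.11,0,-0.38],"twist":0},{"linear":[-0.14,0,-0.37],"twist":0}]'
```

```text
ee_pos: [0.4997, 0.0794, 0.1494]
clock: 29.73
ee_pos: [0.5, 0.0813, 0.1502]
tool_rot: [[-0.999, -0.041, -0.0], [-0.041, 0.999, 0.001], [0.0, 0.001, -1.0]]
wrist_force: [-1.4, 5.5, -0.6]
gripper_width: 0.0239
grip_force: 29.5
clock: 29.9
ee_pos: [0.5093, 0.0817, 0.18]
tool_rot: [[-0.999, -0.042, -0.002], [-0.042, 0.999, 0.001], [0.002, 0.001, -1.0]]
wrist_force: [1.3, 5.4, -3.6]
gripper_width: 0.024
grip_force: 29.6
```

```bash
python3 -m creep '[{"linear":[-0.2,0,-0.36],"twist":0},{"linear":[-0.235,0,-0.325],"twist":0},{"linear":[-0.28,0,-0.29],"twist":0},{"linear":[-0.31,0,-0.265],"twist":0}]'
python3 -m creep '[{"linear":[-0.34,0,-0.21],"twist":0},{"linear":[-0.365,0,-0.18],"twist":0},{"linear":[-0.385,0,-0.125],"twist":0},{"linear":[-0.4,0,-0.08],"twist":0},{"linear":[-0.36,0,-0.03],"twist":0}]'
python3 -m creep '[{"linear":[0,0,0],"twist":0},{"linear":[0,0,0],"twist":0},{"linear":[0,0,0],"twist":0}]' 50
python3 -m creep '[{"linear":[0,0,-0.4],"twist":0},{"linear":[0,0,-0.6],"twist":0},{"linear":[0,0,-0.6],"twist":0}]' | sed -n 2p
python3 - <<'E'
from h import *
c=get_calibration("wrist");w,st=red(get_image("wrist"));a,sa=red(get_image("scene"));print(st,sa);x,e=tri(ray("wrist",w,c),ray("scene",a));print(x,e)
E
```

```text
clock: 30.23
ee_pos: [0.5506, 0.0833, 0.2305]
tool_rot: [[-0.999, -0.042, -0.002], [-0.042, 0.999, 0.001], [0.001, 0.001, -1.0]]
wrist_force: [-0.4, 5.2, -4.7]
gripper_width: 0.024
grip_force: 29.6
clock: 30.65
ee_pos: [0.6256, 0.0864, 0.2558]
tool_rot: [[-0.999, -0.041, 0.0], [-0.041, 0.999, 0.002], [-0.0, 0.002, -1.0]]
wrist_force: [-1.8, 4.6, 0.1]
gripper_width: 0.0241
grip_force: 30.4
clock: 30.9
ee_pos: [0.6244, 0.0844, 0.2545]
tool_rot: [[-0.999, -0.04, -0.001], [-0.04, 0.999, -0.001], [0.001, -0.001, -1.0]]
wrist_force: [0.1, 0.3, -0.5]
gripper_width: 0.0494
grip_force: 0.0
ee_pos: [0.6238, 0.0844, 0.319]
[ 299  198   40   42 1270] [311 160  11  12  99]
[0.62032544 0.08533211 0.26454886] 7.82321901232021e-05
```

The bar is up at about 1.5 rad. I'll push it nearer its stop to give the gripper more room.

```bash
python3 -m creep '[{"linear":[0.08,0,0.5],"twist":0},{"linear":[0,0,0.6],"twist":0},{"linear":[0,0,0.5],"twist":0},{"linear":[0,0,0],"twist":0}]' | sed -n 2,4p
python3 -m creep '[{"linear":[0,0,0],"twist":0},{"linear":[0,0,0],"twist":0},{"linear":[0,0,0],"twist":0},{"linear":[0,0,0],"twist":0}]' 15 30 | sed -n 4,6p
python3 -m creep '[{"linear":[-0.34,0,-0.02],"twist":0},{"linear":[-0.36,0,0.03],"twist":0},{"linear":[0,0,0],"twist":0}]' | sed -n 2,6p
python3 -m creep '[{"linear":[0,0,0],"twist":0},{"linear":[0,0,0],"twist":0},{"linear":[0,0,0],"twist":0}]' 85 | sed -n 5p
python3 -m creep '[{"linear":[0,0,-0.6],"twist":0},{"linear":[0,0,-0.6],"twist":0},{"linear":[0,0,-0.6],"twist":0},{"linear":[0,0,0],"twist":0},{"linear":[0,0,0],"twist":0}]' | sed -n 2p
python3 - <<'E'
from h import *
c=get_calibration("wrist");w,st=red(get_image("wrist"));a,sa=red(get_image("scene"));x,e=tri(ray("wrist",w,c),ray("scene",a));print(x,e)
E
```

```text
ee_pos: [0.619, 0.0841, 0.2506]
tool_rot: [[-0.999, -0.04, -0.007], [-0.04, 0.999, -0.002], [0.007, -0.001, -1.0]]
wrist_force: [-0.7, -0.7, -0.3]
wrist_force: [-1.4, 5.7, 0.4]
gripper_width: 0.0241
grip_force: 29.7
ee_pos: [0.6518, 0.0874, 0.2551]
tool_rot: [[-0.999, -0.041, 0.002], [-0.041, 0.999, 0.002], [-0.002, 0.002, -1.0]]
wrist_force: [-0.1, 6.1, 0.9]
gripper_width: 0.0239
grip_force: 30.7
gripper_width: 0.0593
ee_pos: [0.6504, 0.0853, 0.3284]
[0.64942961 0.08648453 0.26318197] 5.353405917169229e-05
```

```bash
T='{"linear":[0,0,0],"twist":1}'
python3 -m creep '[{"linear":[0.5,0,0],"twist":0},{"linear":[0.5,0,0],"twist":0},{"linear":[0,0,0],"twist":1},{"linear":[0,0,0],"twist":1},{"linear":[0,0,0],"twist":1}]' | sed -n 2p
python3 -m creep '[{"linear":[0,0,0],"twist":1},{"linear":[0,0,0],"twist":1},{"linear":[0,0,0],"twist":1},{"linear":[0,0,0],"twist":1},{"linear":[0,0,0],"twist":1}]' | sed -n 2p
python3 -m creep '[{"linear":[0,0,0],"twist":1},{"linear":[0,0,0],"twist":1},{"linear":[0,0,0],"twist":1},{"linear":[0,0,0],"twist":1},{"linear":[0,0,0],"twist":1}]' | sed -n 2p
python3 -m creep '[{"linear":[0,0,0],"twist":1},{"linear":[0,0,0],"twist":1},{"linear":[0,0,0],"twist":1},{"linear":[0,0,0],"twist":1},{"linear":[0,0,0],"twist":1}]' | sed -n 2p
python3 -m creep '[{"linear":[0,0,0],"twist":1},{"linear":[0,0,0],"twist":1},{"linear":[0,0,0],"twist":1},{"linear":[0,0,0],"twist":1},{"linear":[0,0,0],"twist":1}]' | sed -n 2p
python3 -m creep '[{"linear":[0,0,0],"twist":1},{"linear":[0,0,0],"twist":1},{"linear":[0,0,0],"twist":1},{"linear":[0,0,0],"twist":1},{"linear":[0,0,0],"twist":1}]' | sed -n 2p
python3 -m creep '[{"linear":[0,0,0],"twist":1},{"linear":[0,0,0],"twist":1},{"linear":[0,0,0],"twist":0.9},{"linear":[0,0,0],"twist":0},{"linear":[0,0,0],"twist":0}]'
python3 -c "
from h import *
s=env.sense();print(s['joint_positions'].round(1))
print((s['tool_rot'].T@(np.array([.5,-.381,.25])-s['ee_pos'])/.04).round(2))"
```

```text
ee_pos: [0.6091, 0.0839, 0.3256]
ee_pos: [0.6093, 0.084, 0.3252]
ee_pos: [0.6093, 0.084, 0.3253]
ee_pos: [0.6093, 0.084, 0.3253]
ee_pos: [0.6093, 0.084, 0.3253]
ee_pos: [0.6093, 0.084, 0.3253]
clock: 35.85
ee_pos: [0.6095, 0.0842, 0.3256]
tool_rot: [[0.996, 0.094, -0.002], [0.094, -0.996, -0.001], [-0.002, 0.001, -1.0]]
wrist_force: [-0.2, -0.4, 0.4]
gripper_width: 0.0852
grip_force: 0.0
[-38.6  30.2  45.4  85.2 -21.9  73.8 -75.6]
[-3.82 11.32  1.9 ]
```

```bash
python3 -m creep '[{"linear":[-0.318,0.943,0],"twist":0},{"linear":[-0.318,0.943,0],"twist":0},{"linear":[-0.318,0.943,0],"twist":0},{"linear":[-0.318,0.943,0],"twist":0},{"linear":[-0.318,0.943,0],"twist":0}]' | sed -n 2p
python3 -m creep '[{"linear":[-0.318,0.943,0],"twist":0},{"linear":[-0.318,0.943,0],"twist":0},{"linear":[-0.318,0.943,0],"twist":0},{"linear":[-0.318,0.943,0],"twist":0},{"linear":[-0.318,0.943,0],"twist":0}]' | sed -n 2p
python3 -m creep '[{"linear":[-0.318,0.943,0],"twist":0},{"linear":[-0.318,0.943,0],"twist":0},{"linear":[0,0,0.9],"twist":0},{"linear":[0,0,0.9],"twist":0},{"linear":[0,0,0],"twist":0}]' | sed -n 2p
python3 -m creep '[{"linear":[0,0,0],"twist":0},{"linear":[0,0,0],"twist":0}]' | sed -n 1,3p
python3 - <<'E'
from h import *
import pickle
print(env.sense()["joint_positions"].round(1))
c=get_calibration("wrist");im=get_image("wrist");pickle.dump(c,open("w8.pkl","wb"));cv2.imwrite("pics/w8r.png",im);cv2.imwrite("pics/w8.png",cv2.resize(im,(800,500),interpolation=cv2.INTER_CUBIC))
E
```

```text
ee_pos: [0.5629, -0.111, 0.3263]
ee_pos: [0.5169, -0.3047, 0.3263]
ee_pos: [0.4969, -0.3785, 0.2481]
clock: 37.27
ee_pos: [0.5, -0.3807, 0.256]
tool_rot: [[0.996, 0.094, 0.001], [0.094, -0.996, -0.001], [0.001, 0.001, -1.0]]
[  8.6  33.9  42.2  89.8 -24.2  65.8 -28.6]
```

View pics/w8.png

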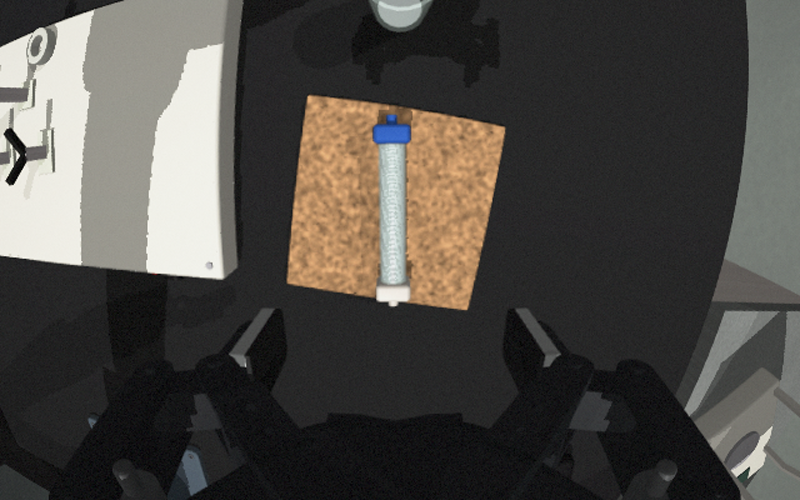

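The tube lies straight in the picture, blue cap at (392,133) and white cap at (393,293).

Run:
```python
from h import *
import pickle
c=pickle.load(open("w8.pkl","rb"));s=env.sense();R=s["tool_rot"]
sc=lambda u,v:ray("scene",(220+(u+.5)/3.2-.5,120+(v+.5)/3.2-.5));sd=lambda u,v:ray("side",(230+(u+.5)/4-.5,120+(v+.5)/4-.5))
B,e1=tri(ray("wrist",(392/1.25,134/1.25),c),sc(118,92),sd(424,122));W,e2=tri(ray("wrist",(393/1.25,292/1.25),c),sc(254,46),sd(611,129))
b=plane("wrist",(392/1.25,134/1.25),.03,c);w=plane("wrist",(393/1.25,292/1.25),.03,c)
print(B,e1,W,e2);print(b,w)
for P,Q in((B,W),(b,w)):
    m=(P+Q)/2;d=P-Q;print(m,np.linalg.norm(d),np.degrees(np.arctan2(d[1],d[0])),(R.T@(m-s["ee_pos"])/.04).round(2))
print("tool ang",np.degrees(np.arctan2(R[1,0],R[0,0])))
```

```text
[ 0.57598399 -0.37285134  0.02195969] 0.0010261539686084104 [ 0.42318578 -0.38767814  0.02251712] 0.0022712582568068587
[ 0.57620963 -0.372591    0.03      ] [ 0.42379909 -0.38768115  0.03      ]
[ 0.49958489 -0.38026474  0.0222384 ] 0.15351689075125866 5.542351909051214 [-0.03 -0.03  5.86]
[ 0.50000436 -0.38013607  0.03      ] 0.15315575397662606 5.6544187108682955 [-0.01 -0.03  5.67]
tool ang 5.362763851542861
```

```bash
python3 -m creep '[{"linear":[-0.01,-0.03,0.9],"twist":0},{"linear":[0,0,0.9],"twist":0},{"linear":[0,0,0.9],"twist":0},{"linear":[0,0,0.9],"twist":0},{"linear":[0,0,0.9],"twist":0}]' 60 | sed -n 2p
python3 -m creep '[{"linear":[0,0,0.5],"twist":0},{"linear":[0,0,0.5],"twist":0},{"linear":[0,0,0.25],"twist":0},{"linear":[0,0,0],"twist":0},{"linear":[0,0,0],"twist":0}]' | sed -n 2,5p
python3 -m creep '[{"linear":[0,0,0],"twist":0},{"linear":[0,0,0],"twist":0},{"linear":[0,0,0],"twist":0},{"linear":[0,0,0],"twist":0},{"linear":[0,0,0],"twist":0}]' 10 60
```

```text
ee_pos: [0.5007, -0.3797, 0.0753]
ee_pos: [0.4999, -0.3798, 0.0258]
tool_rot: [[0.996, 0.092, 0.001], [0.092, -0.996, -0.001], [0.001, 0.001, -1.0]]
wrist_force: [0.5, -0.2, 0.9]
gripper_width: 0.0601
clock: 38.57
ee_pos: [0.4996, -0.3797, 0.0262]
tool_rot: [[0.996, 0.092, 0.002], [0.092, -0.996, -0.001], [0.002, 0.001, -1.0]]
wrist_force: [0.3, 2.0, 8.5]
gripper_width: 0.0241
grip_force: 58.5
```

The grip is close to the fingertips, so I'll regrip a bit lower.

```bash
python3 -m creep '[{"linear":[0,0,0],"twist":0},{"linear":[0,0,0],"twist":0},{"linear":[0,0,0.17],"twist":0},{"linear":[0,0,0],"twist":0},{"linear":[0,0,0],"twist":0}]' 45 | sed -n 2,5p
python3 -m creep '[{"linear":[0,0,0],"twist":0},{"linear":[0,0,0],"twist":0},{"linear":[0,0,0],"twist":0},{"linear":[0,0,0],"twist":0},{"linear":[0,0,0],"twist":0}]' 10 60
python3 -m creep '[{"linear":[0,0,-0.3],"twist":0},{"linear":[0,0,-0.5],"twist":0},{"linear":[0,0,-0.7],"twist":0},{"linear":[0,0,-0.8],"twist":0},{"linear":[0,0,-0.8],"twist":0}]'
```

```text
ee_pos: [0.4986, -0.379, 0.0171]
tool_rot: [[0.996, 0.092, -0.001], [0.092, -0.996, 0.001], [-0.001, -0.001, -1.0]]
wrist_force: [-0.3, -0.5, 0.2]
gripper_width: 0.0449
clock: 39.4
ee_pos: [0.4989, -0.3795, 0.0178]
tool_rot: [[0.996, 0.092, 0.0], [0.092, -0.996, -0.0], [0.0, 0.0, -1.0]]
wrist_force: [-0.8, 0.9, 1.8]
gripper_width: 0.0243
grip_force: 58.9
clock: 39.82
ee_pos: [0.4984, -0.379, 0.1433]
tool_rot: [[0.996, 0.091, -0.001], [0.091, -0.996, 0.001], [-0.001, -0.001, -1.0]]
wrist_force: [0.6, -0.8, -2.4]
gripper_width: 0.0239
grip_force: 59.0
```

```bash
python3 -m creep '[{"linear":[0,0,-0.8],"twist":0},{"linear":[0,0,-0.8],"twist":0},{"linear":[0,0,-0.8],"twist":-0.5},{"linear":[0,0,-0.6],"twist":-0.8},{"linear":[0,0,0],"twist":-0.8}]' | sed -n 2,5p
python3 -m creep '[{"linear":[0,0,0],"twist":-0.9},{"linear":[0,0,0],"twist":-0.9},{"linear":[0,0,0],"twist":-0.9},{"linear":[0,0,0],"twist":-0.9},{"linear":[0,0,0],"twist":-0.9}]' | sed -n 2,5p
python3 -m creep '[{"linear":[0,0,0],"twist":-0.9},{"linear":[0,0,0],"twist":-0.9},{"linear":[0,0,0],"twist":-0.9},{"linear":[0,0,0],"twist":-0.9},{"linear":[0,0,0],"twist":-0.9}]' | sed -n 2,5p
python3 -m creep '[{"linear":[0,0,0],"twist":-0.9},{"linear":[0,0,0],"twist":-0.9},{"linear":[0,0,0],"twist":-0.9},{"linear":[0,0,0],"twist":-0.3},{"linear":[0,0,0],"twist":0}]'
python3 -c "
from h import *
s=env.sense();R=s['tool_rot'];print(s['joint_positions'].round(1),np.degrees(np.arctan2(R[1,0],R[0,0])))
print((R.T@(np.array([.553,.0826,.25])-s['ee_pos'])/.04).round(2))"
```

```text
ee_pos: [0.4996, -0.3812, 0.2679]
tool_rot: [[0.954, 0.3, 0.006], [0.3, -0.954, -0.005], [0.004, 0.007, -1.0]]
wrist_force: [1.0, -0.1, -2.4]
gripper_width: 0.0241
ee_pos: [0.4984, -0.3792, 0.2624]
tool_rot: [[0.728, 0.686, -0.0], [0.686, -0.728, -0.0], [-0.0, -0.0, -1.0]]
wrist_force: [0.3, -0.8, -1.7]
gripper_width: 0.0243
ee_pos: [0.4983, -0.3792, 0.2623]
tool_rot: [[0.357, 0.934, -0.001], [0.934, -0.357, -0.0], [-0.0, -0.0, -1.0]]
wrist_force: [-0.4, -0.2, -2.1]
gripper_width: 0.0241
clock: 41.48
ee_pos: [0.4983, -0.3794, 0.2623]
tool_rot: [[0.068, 0.998, -0.0], [0.998, -0.068, -0.0], [-0.0, -0.0, -1.0]]
wrist_force: [-0.9, -0.2, -1.5]
gripper_width: 0.0244
grip_force: 58.9
[ 20.7  29.1  20.   89.  -10.6  63.8  39.2] 86.08996093215852
[11.62  0.58  0.31]
```

```bash
python3 -m creep '[{"linear":[0,0,0],"twist":-1},{"linear":[0.4,0.06,0],"twist":0},{"linear":[0.8,0.12,0],"twist":0},{"linear":[0.95,0.145,0],"twist":0},{"linear":[0.95,0.145,0],"twist":0}]' | sed -n 2,5p
python3 -m creep '[{"linear":[0.95,0.145,0],"twist":0},{"linear":[0.95,0.145,0],"twist":0},{"linear":[0.95,0.145,0],"twist":0},{"linear":[0.95,0.145,0],"twist":0},{"linear":[0.95,0.145,0],"twist":0}]' | sed -n 2,5p
python3 -m creep '[{"linear":[0.95,0.145,0],"twist":0},{"linear":[0.95,0.145,0],"twist":0},{"linear":[0.8,0.12,0],"twist":0},{"linear":[0.4,0.06,0],"twist":0},{"linear":[0,0,0],"twist":0}]' | sed -n 2,5p
python3 -m creep '[{"linear":[0,0,0],"twist":0},{"linear":[0,0,0],"twist":0}]'
python3 - <<'E'
from h import *
s=env.sense();R=s['tool_rot'];print(s['joint_positions'].round(1),np.degrees(np.arctan2(R[1,0],R[0,0])))
print((R.T@(np.array([.553,.0826,.25])-s['ee_pos'])/.04).round(2))
w=get_image("wrist");a=get_image("scene")[130:310,230:430]
cv2.imwrite("pics/m9.png",np.hstack([cv2.resize(w,(480,300)),cv2.resize(a,(320,300),interpolation=cv2.INTER_CUBIC)]))
E
```

```text
ee_pos: [0.5132, -0.2541, 0.2619]
tool_rot: [[-0.027, 1.0, -0.0], [1.0, 0.027, -0.0], [-0.0, -0.0, -1.0]]
wrist_force: [1.4, 0.4, -1.7]
gripper_width: 0.0242
ee_pos: [0.5366, -0.0624, 0.2622]
tool_rot: [[-0.029, 1.0, 0.0], [1.0, 0.029, -0.0], [-0.0, 0.0, -1.0]]
wrist_force: [1.2, -0.1, -2.2]
gripper_width: 0.0243
ee_pos: [0.5518, 0.0659, 0.2617]
tool_rot: [[-0.036, 0.999, -0.0], [0.999, 0.036, 0.002], [0.002, -0.0, -1.0]]
wrist_force: [0.3, 1.0, -2.9]
gripper_width: 0.0243
clock: 42.9
ee_pos: [0.5517, 0.0594, 0.2619]
tool_rot: [[-0.029, 1.0, -0.0], [1.0, 0.029, -0.001], [-0.001, -0.0, -1.0]]
wrist_force: [0.6, -0.5, -1.9]
gripper_width: 0.0241
grip_force: 59.0
[-21.4  22.3  15.   99.5  -6.5  59.1  -2.4] 91.67207018368539
[0.58 0.05 0.3 ]
```

View pics/m9.png

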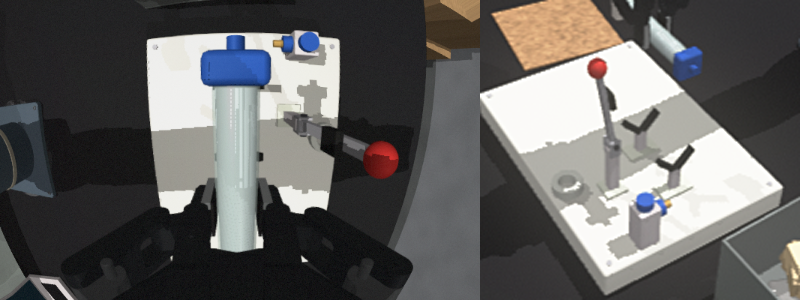

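The tube is held with its blue cap towards the gas port and the bar is well back. I need 23 mm more in y, then the descent.

```bash
python3 -m creep '[{"linear":[0.29,0.025,0],"twist":0},{"linear":[0.29,0.025,0.4],"twist":0},{"linear":[0,0,0.7],"twist":0},{"linear":[0,0,0.7],"twist":0},{"linear":[0,0,0.7],"twist":0}]' | sed -n 2,6p
python3 -m creep '[{"linear":[0,0,0.5],"twist":0},{"linear":[0,0,0.3],"twist":0},{"linear":[0,0,0.2],"twist":0},{"linear":[0,0,0],"twist":0},{"linear":[0,0,0],"twist":0}]'
```

```text
ee_pos: [0.5534, 0.0843, 0.1609]
tool_rot: [[-0.03, 1.0, 0.001], [1.0, 0.03, 0.001], [0.0, 0.001, -1.0]]
wrist_force: [0.7, 0.7, -1.8]
gripper_width: 0.0242
grip_force: 59.1
clock: 43.83
ee_pos: [0.5535, 0.0838, 0.1219]
tool_rot: [[-0.03, 1.0, 0.0], [1.0, 0.03, 0.0], [0.0, 0.0, -1.0]]
wrist_force: [0.7, 0.1, -2.1]
gripper_width: 0.0245
grip_force: 59.1
```

```bash
python3 -m creep '[{"linear":[0,0,0.15],"twist":0},{"linear":[0,0,0.15],"twist":0},{"linear":[0,0,0],"twist":0}]' | sed -n 2,6p
python3 -m creep '[{"linear":[0,0,0.08],"twist":0},{"linear":[0,0,0],"twist":0},{"linear":[0,0,0],"twist":0}]' | sed -n 2,6p
```

```text
ee_pos: [0.553, 0.0838, 0.1092]
tool_rot: [[-0.031, 1.0, -0.0], [1.0, 0.031, 0.0], [0.0, -0.0, -1.0]]
wrist_force: [-0.4, -0.2, -1.8]
gripper_width: 0.0246
grip_force: 59.1
ee_pos: [0.5532, 0.0838, 0.1065]
tool_rot: [[-0.031, 1.0, -0.0], [1.0, 0.031, 0.0], [0.0, -0.0, -1.0]]
wrist_force: [-0.0, 0.6, -0.8]
gripper_width: 0.0247
grip_force: 59.1
```

```bash
python3 -m creep '[{"linear":[0,0,0.07],"twist":0},{"linear":[0,0,0],"twist":0},{"linear":[0,0,0],"twist":0}]' | sed -n 2,6p
python3 -m creep '[{"linear":[0,0,0.04],"twist":0},{"linear":[0,0,0],"twist":0},{"linear":[0,0,0],"twist":0}]' | sed -n 2,6p
```

```text
ee_pos: [0.5535, 0.0838, 0.1047]
tool_rot: [[-0.031, 1.0, 0.001], [1.0, 0.031, 0.0], [0.0, 0.001, -1.0]]
wrist_force: [-2.0, 0.4, 9.3]
gripper_width: 0.0246
grip_force: 60.2
ee_pos: [0.5536, 0.0838, 0.1044]
tool_rot: [[-0.031, 1.0, 0.002], [1.0, 0.031, 0.001], [0.001, 0.002, -1.0]]
wrist_force: [-7.4, -1.3, 27.2]
gripper_width: 0.0241
grip_force: 62.2
```

Seated: there's a contact force at the expected height. I'll ease off, release and check.

```bash
python3 -m creep '[{"linear":[0,0,-0.06],"twist":0},{"linear":[0,0,0],"twist":0}]' | sed -n 4p
python3 -m creep '[{"linear":[0,0,0],"twist":0},{"linear":[0,0,0],"twist":0},{"linear":[0,0,0],"twist":0},{"linear":[0,0,0],"twist":0}]' 48 | sed -n 2,5p
python3 -m creep '[{"linear":[0,0,-0.3],"twist":0},{"linear":[0,0,-0.6],"twist":0},{"linear":[0,0,-0.8],"twist":0},{"linear":[0,0,-0.8],"twist":0},{"linear":[0,0,-0.8],"twist":0}]' | sed -n 2,5p
python3 -m creep '[{"linear":[0,0,-0.6],"twist":0},{"linear":[0,0,0],"twist":0}]' | sed -n 2,5p
python3 - <<'E'
from h import *
for n in("scene","side","wrist"): cv2.imwrite(f"pics/{n}10.png",get_image(n))
np.savez("w10.npz",**get_calibration("wrist"))
a=cv2.imread("pics/scene10.png")[150:300,260:430];b=cv2.imread("pics/side10.png")[120:270,230:400];w=cv2.imread("pics/wrist10.png")
cv2.imwrite("pics/m10.png",np.vstack([np.hstack([cv2.resize(a,(400,350),interpolation=3),cv2.resize(b,(400,350),interpolation=3)]),cv2.resize(w[:200],(800,250))]))
E
```

```text
wrist_force: [0.2, -0.4, -2.1]
ee_pos: [0.5532, 0.0838, 0.1043]
tool_rot: [[-0.031, 1.0, -0.0], [1.0, 0.031, -0.0], [-0.0, -0.0, -1.0]]
wrist_force: [1.1, 1.0, -0.1]
gripper_width: 0.0485
ee_pos: [0.5529, 0.0836, 0.2377]
tool_rot: [[-0.031, 1.0, -0.001], [1.0, 0.031, -0.0], [-0.0, -0.001, -1.0]]
wrist_force: [0.0, 0.3, -0.8]
gripper_width: 0.0481
ee_pos: [0.5554, 0.0838, 0.2654]
tool_rot: [[-0.031, 1.0, 0.008], [1.0, 0.031, 0.002], [0.002, 0.008, -1.0]]
wrist_force: [0.5, 0.1, 0.4]
gripper_width: 0.0478
```

View pics/m10.png

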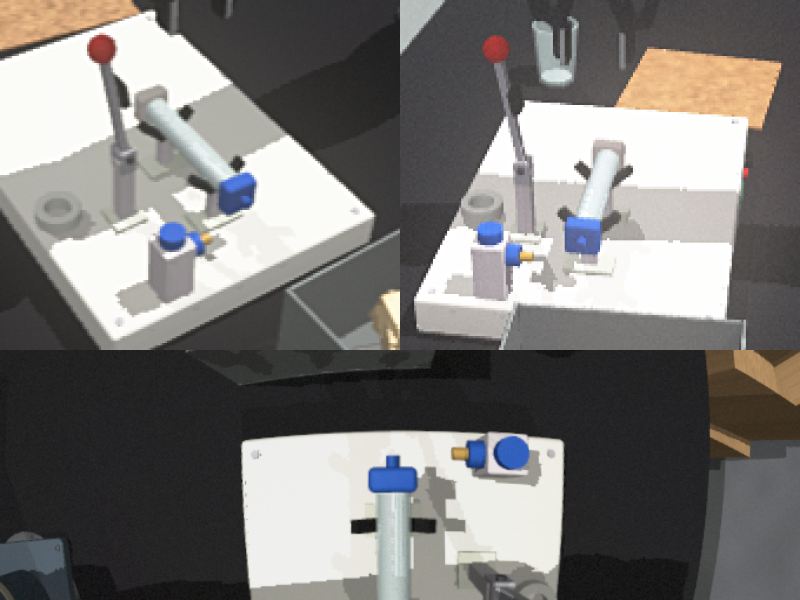

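The tube lies level in both saddles, blue cap towards the gas port. Next I turn the gripper and take the knob.

```bash
python3 -m creep '[{"linear":[0,0,-0.5],"twist":0},{"linear":[0,0,-0.6],"twist":0},{"linear":[0,0,0],"twist":-1},{"linear":[0,0,0],"twist":-1},{"linear":[0,0,0],"twist":-1}]' | sed -n 2p
python3 -m creep '[{"linear":[0,0,0],"twist":-1},{"linear":[0,0,0],"twist":-1},{"linear":[0,0,0],"twist":-1},{"linear":[0,0,0],"twist":-1},{"linear":[0,0,0],"twist":-1}]' | sed -n 2p
python3 -m creep '[{"linear":[0,0,0],"twist":-1},{"linear":[0,0,0],"twist":-1},{"linear":[0,0,0],"twist":-1},{"linear":[0,0,0],"twist":-1},{"linear":[0,0,0],"twist":-1}]' | sed -n 2p
python3 -m creep '[{"linear":[0,0,0],"twist":-1},{"linear":[0,0,0],"twist":-1},{"linear":[0,0,0],"twist":-0.8},{"linear":[0,0,0],"twist":0},{"linear":[0,0,0],"twist":0}]' | sed -n 2,4p
python3 - <<'E'
from h import *
c=get_calibration("wrist");w,st=red(get_image("wrist"));a,sa=red(get_image("scene"));print(st,sa);x,e=tri(ray("wrist",w,c),ray("scene",a));print(x,e)
s=env.sense();print((s["tool_rot"].T@(x-s["ee_pos"])/.04).round(2),s["joint_positions"].round(1))
E
```

```text
ee_pos: [0.5527, 0.0839, 0.3032]
ee_pos: [0.5525, 0.0837, 0.3027]
ee_pos: [0.5526, 0.0837, 0.3027]
ee_pos: [0.5528, 0.0836, 0.3032]
tool_rot: [[-0.999, -0.037, -0.002], [-0.037, 0.999, -0.0], [0.002, -0.0, -1.0]]
wrist_force: [-0.6, -0.6, -0.5]
[170  66   9   3  21] [298 165  11  12  99]
[ 0.46744274 -0.14714192  0.03842834] 0.05944486121239382
[ 2.34 -5.69  6.64] [-9.9 20.2 -5.1 94.5  1.9 65.5 76.7]
```

```bash
python3 -m creep '[{"linear":[-0.8,0,0],"twist":0},{"linear":[-0.8,0,0],"twist":0},{"linear":[-0.8,0,0],"twist":0},{"linear":[0,0,0],"twist":0},{"linear":[0,0,0],"twist":0}]' 50 | sed -n 2p
python3 - <<'E'
from h import *
c=get_calibration("wrist");w,st=red(get_image("wrist"));a,sa=red(get_image("scene"));print(st,sa);x,e=tri(ray("wrist",w,c),ray("scene",a));print(x,e)
s=env.sense();print((s["tool_rot"].T@(x-s["ee_pos"])/.04).round(2))
E
```

```text
ee_pos: [0.6498, 0.0877, 0.3029]
[ 293  211   44   43 1487] [298 165  11  12  99]
[0.64942148 0.08646242 0.26303286] 1.272871574449413e-05
[-0.02 -0.03  1.02]
```

```bash
python3 -m creep '[{"linear":[-0.02,-0.03,0.6],"twist":0},{"linear":[0,0,0.65],"twist":0},{"linear":[0,0,0],"twist":0},{"linear":[0,0,0],"twist":0}]' | sed -n 2,4p
python3 -m creep '[{"linear":[0,0,0],"twist":0},{"linear":[0,0,0],"twist":0},{"linear":[0,0,0],"twist":0},{"linear":[0,0,0],"twist":0}]' 15 30 | sed -n 2,6p
python3 -m creep '[{"linear":[0.41,0,-0.045],"twist":0},{"linear":[0.4,0,0.02],"twist":0},{"linear":[0.405,0,0.06],"twist":0},{"linear":[0.39,0,0.115],"twist":0}]' | sed -n 2,6p
python3 -m creep '[{"linear":[0.375,0,0.16],"twist":0},{"linear":[0.35,0,0.2],"twist":0},{"linear":[0.325,0,0.25],"twist":0},{"linear":[0.29,0,0.28],"twist":0}]'  | sed -n 2,6p
```

```text
ee_pos: [0.6486, 0.0865, 0.2544]
tool_rot: [[-0.999, -0.04, -0.002], [-0.04, 0.999, -0.0], [0.002, -0.0, -1.0]]
wrist_force: [-0.6, 0.3, 0.6]
ee_pos: [0.6509, 0.0874, 0.2567]
tool_rot: [[-0.999, -0.041, 0.004], [-0.041, 0.999, 0.002], [-0.004, 0.001, -1.0]]
wrist_force: [-0.4, 2.4, 6.9]
gripper_width: 0.0242
grip_force: 29.3
ee_pos: [0.5864, 0.0848, 0.2505]
tool_rot: [[-0.999, -0.041, 0.004], [-0.041, 0.999, 0.002], [-0.004, 0.001, -1.0]]
wrist_force: [1.7, 3.0, 0.2]
gripper_width: 0.0237
grip_force: 30.1
ee_pos: [0.5323, 0.0826, 0.2142]
tool_rot: [[-0.999, -0.041, 0.003], [-0.041, 0.999, 0.001], [-0.003, 0.001, -1.0]]
wrist_force: [2.9, 4.2, -0.2]
gripper_width: 0.024
grip_force: 30.9
```

```bash
python3 -m creep '[{"linear":[0.25,0,0.32],"twist":0},{"linear":[0.21,0,0.35],"twist":0},{"linear":[0.16,0,0.37],"twist":0},{"linear":[0.12,0,0.39],"twist":0}]'  | sed -n 2,6p
python3 -m creep '[{"linear":[0.03,0,0.2],"twist":0},{"linear":[0,0,0],"twist":0}]'  | sed -n 2,6p
python3 -m creep '[{"linear":[0.02,0,0.15],"twist":0},{"linear":[0,0,0],"twist":0}]'  | sed -n 2,6p
```

```text
ee_pos: [0.5025, 0.0814, 0.1563]
tool_rot: [[-0.999, -0.041, 0.002], [-0.041, 0.999, 0.001], [-0.002, 0.001, -1.0]]
wrist_force: [1.2, 2.2, 0.4]
gripper_width: 0.0238
grip_force: 31.6
ee_pos: [0.5006, 0.0813, 0.1469]
tool_rot: [[-0.999, -0.041, -0.002], [-0.041, 0.999, 0.0], [0.002, 0.001, -1.0]]
wrist_force: [-3.4, 5.3, 0.3]
gripper_width: 0.024
grip_force: 31.5
ee_pos: [0.5003, 0.0813, 0.1416]
tool_rot: [[-0.999, -0.041, -0.001], [-0.041, 0.999, 0.001], [0.001, 0.001, -1.0]]
wrist_force: [-4.6, 4.8, 0.2]
gripper_width: 0.024
grip_force: 31.6
```

```bash
python3 -m creep '[{"linear":[0,0,0.15],"twist":0},{"linear":[0,0,0],"twist":0}]'  | sed -n 2,4p
python3 -m creep '[{"linear":[0,0,0.1],"twist":0},{"linear":[0,0,0],"twist":0}]'  | sed -n 2,4p
```

```text
ee_pos: [0.5004, 0.0813, 0.1357]
tool_rot: [[-0.999, -0.041, -0.001], [-0.041, 0.999, 0.001], [0.001, 0.001, -1.0]]
wrist_force: [-3.3, 5.4, 0.3]
ee_pos: [0.5005, 0.0813, 0.1318]
tool_rot: [[-0.999, -0.041, -0.001], [-0.041, 0.999, 0.001], [0.001, 0.001, -1.0]]
wrist_force: [-3.7, 5.3, -0.4]
```

```bash
python3 -m creep '[{"linear":[0,0,0.05],"twist":0},{"linear":[0,0,0],"twist":0}]'  | sed -n 2,4p
```

```text
ee_pos: [0.5006, 0.0813, 0.1301]
tool_rot: [[-0.999, -0.041, -0.001], [-0.041, 0.999, 0.001], [0.001, 0.001, -1.0]]
wrist_force: [-2.7, 4.9, 0.1]
```

```bash
python3 -m creep '[{"linear":[0,0,0.06],"twist":0},{"linear":[0,0,0],"twist":0}]'  | sed -n 2,4p
python3 -m creep '[{"linear":[0,0,0.05],"twist":0},{"linear":[0,0,0],"twist":0}]'  | sed -n 2,4p
```

```text
ee_pos: [0.5007, 0.0813, 0.1277]
tool_rot: [[-0.999, -0.041, -0.0], [-0.041, 0.999, 0.001], [0.0, 0.001, -1.0]]
wrist_force: [-3.5, 4.9, 0.2]
ee_pos: [0.5007, 0.0813, 0.1257]
tool_rot: [[-0.999, -0.041, -0.0], [-0.041, 0.999, 0.001], [0.0, 0.001, -1.0]]
wrist_force: [-3.8, 4.7, -0.5]
```

Run:
```python
from h import *
c=get_calibration("wrist");w,st=red(get_image("wrist"));a,sa=red(get_image("scene"));b,sb=red(get_image("side"));print(st,sa,sb,a,b)
for r in([ray("wrist",w,c),ray("scene",a)],[ray("side",b),ray("scene",a)]):print(tri(*r))
print(proj("scene",[.498,.0807,.135]),proj("scene",[.498,.0807,.129]))
```

```text
[ 288  243   56   57 2583] [357 190   4   7  20] [340 192   2   6  10] [358.7  192.75] [340.4 194.5]
(array([0.49981605, 0.07771792, 0.13918845]), np.float64(0.003591892705308365))
(array([0.49095492, 0.05966477, 0.12453143]), np.float64(0.00032453870452173856))
[361.32938932 195.38679982] [361.15856179 197.38985879]
```

Run:
```python
from h import *
from scipy.optimize import brentq
c=get_calibration("wrist");im=get_image("wrist");w,st=red(im)
ctr=(st[0]+st[2]/2-.5,st[1]+st[3]/2-.5)
for q in(w,ctr):
    p,d=ray("wrist",q,c)
    for dep in np.arange(.12,.17,.01):
        X=p+d*dep;print(dep.round(2),X.round(4),round(np.hypot(X[0]-.628,X[2]-.135),4))
s=env.sense();print(s["ee_pos"],p)
```

```text
0.12 [0.49   0.08   0.1519] 0.139
0.13 [0.4949 0.0802 0.1432] 0.1333
0.14 [0.4998 0.0805 0.1344] 0.1282
0.15 [0.5046 0.0807 0.1257] 0.1237
0.16 [0.5095 0.0809 0.1169] 0.1199
0.17 [0.5143 0.0811 0.1082] 0.1168
0.12 [0.4901 0.08   0.1519] 0.1389
0.13 [0.495  0.0802 0.1432] 0.1332
0.14 [0.4999 0.0804 0.1345] 0.1281
0.15 [0.5047 0.0806 0.1257] 0.1236
0.16 [0.5096 0.0808 0.117 ] 0.1197
0.17 [0.5145 0.081  0.1083] 0.1166
[0.50068364 0.08135873 0.12580659] [0.43172982 0.07743854 0.25673778]
```

```bash
python3 -m creep '[{"linear":[0,0,0.06],"twist":0},{"linear":[0,0,0],"twist":0},{"linear":[0,0,0],"twist":0}]'  | sed -n '2p;4p'
python3 -m creep '[{"linear":[0,0,0.05],"twist":0},{"linear":[0,0,0],"twist":0},{"linear":[0,0,0],"twist":0}]'  | sed -n '2p;4p'
```

```text
ee_pos: [0.5007, 0.0813, 0.1235]
wrist_force: [-3.3, 4.7, 1.6]
ee_pos: [0.5013, 0.0813, 0.1221]
wrist_force: [-4.2, 5.0, 6.3]
```

The pad is now pressing on the tube (6 N). One small press more, then release and check.

```bash
python3 -m creep '[{"linear":[0,0,0.03],"twist":0},{"linear":[0,0,0],"twist":0},{"linear":[0,0,0],"twist":0}]'  | sed -n '2p;4p'
python3 -m creep '[{"linear":[0,0,0],"twist":0},{"linear":[0,0,0],"twist":0},{"linear":[0,0,0],"twist":0},{"linear":[0,0,0],"twist":0}]' 50 | sed -n 2,6p
python3 -m creep '[{"linear":[0,0,-0.3],"twist":0},{"linear":[0,0,-0.6],"twist":0},{"linear":[0,0,-0.8],"twist":0},{"linear":[0,0,-0.8],"twist":0},{"linear":[0,0,-0.8],"twist":0}]' | sed -n 2,4p
python3 - <<'E'
from h import *
c=get_calibration("wrist");w,st=red(get_image("wrist"));S=get_image("scene");D=get_image("side");a,sa=red(S);b,sb=red(D);print(st,sa,sb)
x,e=tri(ray("wrist",w,c),ray("scene",a));print(x,e,"angle",np.arcsin((x[2]-.135)/.13))
def blue(im,box):
    h=cv2.cvtColor(im,cv2.COLOR_BGR2HSV);m=((h[...,0]>100)&(h[...,0]<130)&(h[...,1]>140)&(h[...,2]>60)).astype(np.uint8)
    n,l,s,ce=cv2.connectedComponentsWithStats(m);return [(ce[i].round(1),s[i,4]) for i in range(1,n) if s[i,4]>15]
for n,n0,im in(("scene","scene10",S),("side","side10",D)):
    print(n,blue(cv2.imread(f"pics/{n0}.png"),0),blue(im,0))
E
```

```text
ee_pos: [0.5015, 0.0814, 0.1214]
wrist_force: [-4.8, 4.7, 13.1]
ee_pos: [0.501, 0.0801, 0.1198]
tool_rot: [[-0.999, -0.04, 0.0], [-0.04, 0.999, -0.0], [-0.0, -0.0, -1.0]]
wrist_force: [0.1, 1.2, -0.1]
gripper_width: 0.0501
grip_force: 0.0
ee_pos: [0.5004, 0.0801, 0.2531]
tool_rot: [[-0.999, -0.04, -0.001], [-0.04, 0.999, -0.0], [0.001, -0.0, -1.0]]
wrist_force: [0.8, 0.8, 0.2]
[303 180  30  30 690] [357 191  10  10  69] [332 190  10   8  54]
[0.49771349 0.08063863 0.13627416] 0.0003680951584408326 angle 0.009801391673889551
scene [(array([360.9, 228. ]), np.int32(75)), (array([332.8, 249.5]), np.int32(72)), (array([343.2, 253. ]), np.int32(20))] [(array([360.7, 228.1]), np.int32(71)), (array([332.9, 249.5]), np.int32(73)), (array([343.2, 253. ]), np.int32(20))]
side [(array([307.2, 215.3]), np.int32(51)), (array([268.1, 218.9]), np.int32(68)), (array([277.3, 227.9]), np.int32(35))] [(array([307.2, 215.3]), np.int32(51)), (array([268. , 219.1]), np.int32(72)), (array([277.4, 227.6]), np.int32(35))]
```

Run:
```python
from h import *
S=get_image("scene");a=cv2.imread("pics/scene7.png")
d=(cv2.absdiff(S,a).max(2)>40).astype(np.uint8)
n,l,s,ce=cv2.connectedComponentsWithStats(cv2.morphologyEx(d,cv2.MORPH_OPEN,np.ones((3,3))))
print([list(map(int,s[i])) for i in range(1,n) if s[i,4]>25])
print(env.sense()["clock"],env.sense()["wrist_force"])
```

```text
[[350, 0, 5, 10, 40], [403, 0, 7, 7, 31], [470, 0, 21, 79, 651], [514, 0, 7, 27, 163], [522, 0, 8, 28, 150], [528, 0, 71, 115, 5290], [363, 8, 17, 8, 79], [381, 9, 18, 8, 73], [351, 11, 29, 40, 753], [532, 12, 5, 17, 80], [350, 51, 8, 5, 35], [347, 58, 47, 38, 741], [466, 89, 8, 7, 43], [524, 119, 31, 22, 331], [379, 121, 9, 9, 37], [248, 127, 57, 31, 677], [470, 152, 43, 43, 677], [503, 156, 27, 21, 320], [254, 179, 113, 65, 2634], [343, 200, 48, 48, 1109], [319, 213, 8, 5, 28], [327, 216, 16, 14, 114], [304, 231, 5, 7, 32], [335, 232, 13, 9, 98], [445, 237, 7, 10, 48], [322, 244, 33, 17, 219], [286, 254, 49, 42, 985], [442, 271, 21, 22, 261], [457, 277, 35, 43, 505], [471, 305, 12, 11, 71], [347, 317, 21, 31, 387], [442, 323, 17, 15, 153]]
53.0833 [ 1.23399362  0.76069705 -0.27718234]
```

Run:
```python
from h import *
S=get_image("scene");cv2.imwrite("pics/sf.png",S)
for f in("scene0","scene7","scene10","sf"):
    g=cv2.cvtColor(cv2.imread(f"pics/{f}.png"),cv2.COLOR_BGR2GRAY)
    m=(g[312:372,325:380]>45).astype(np.uint8);n,l,s,c=cv2.connectedComponentsWithStats(m);i=1+np.argmax(s[1:,4]);print(f,s[i])
h=cv2.cvtColor(S,cv2.COLOR_BGR2HSV);m=((h[...,0]>8)&(h[...,0]<28)&(h[...,1]>60)&(h[...,2]>90)).astype(np.uint8)
n,l,s,c=cv2.connectedComponentsWithStats(m);print([(c[i].round(),s[i,4]) for i in range(1,n) if s[i,4]>25])
```

```text
scene0 [   0    0   55   60 2138]
scene7 [   0    0   44   57 1810]
scene10 [   0    0   55   60 2310]
sf [   0    0   55   60 2348]
[(array([277., 148.]), np.int32(2380)), (array([451., 286.]), np.int32(515)), (array([430., 297.]), np.int32(396))]
```

```bash
python3 -c "
from bench import close_job
print(close_job())"
```

```text
the job is handed in; nothing more can be done
None
```

I handed the job in: all five waste pieces are in the bin, the tube is in both saddles with its blue end towards the gas port, and the bar is down on it at about 0 rad; one mistyped move put 98 N on the raised knob for a moment (limit 120 N), and I never positively re-measured the bottle, beaker or ring, though no move went near them.

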